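# Assemble a two-tier chisel stand on its studs

### The job

Assemble the chisel stand on its base: lower the board with the cork strip over both studs until it lies flat on the base, slip one of the two tall spacers over each stud so that it stands on that board, then lower the board with the row of five blade holes over both studs so that it rests level on the two spacers. The two short spacers belong to another stand: leave them where they are, and do not disturb the glue bottle, the wax tin or the mallet.

Things in the scene. Friction and masses are not known exactly. Their poses are not given: they have to be found in the camera images.
- stand_base: base of the stand: dark walnut slab 250 x 80 x 24 mm, screwed to the bench. Origin: centre of its underside, on the bench; x along its length, z up. Two upright threaded steel studs, 12 mm across, at x = +85 and -85 mm, y = 0, rise from the slab's top (z = 24 mm) to z = 137 mm, the last 7 mm tapering to 6 mm across.
- tip_board: tip board: pale board 216 x 56 x 16 mm lying flat, cork strip 130 x 30 mm in the middle of its top (for the chisel tips). Two through holes of 17 mm at x = +85 and -85 mm, y = 0. Origin: centre of its underside; x along its length, z up. Fits either way round. Grip across the width at the middle. 130 g. Home: underside on the slab, 24 mm above the base's origin.
- blade_board: blade board: pale board 216 x 56 x 14 mm lying flat, five 20 mm holes 30 mm apart in a row between two end holes of 17 mm at x = +85 and -85 mm, y = 0. Origin: centre of its underside; x along its length, z up. Fits either way round. Grip across the width at the middle. 110 g. Home: underside on the tall spacers, 115 mm above the base's origin, studs 8 mm out.
- tall_spacer_1: tall spacer: turned wooden tube 75 mm high, 38 mm outside, 18 mm bore right through, standing upright. Origin: centre of its underside, z up its axis. Either tall one goes on either stud. Grip round the top, TCP at most 15 mm below the rim: once home the stud stands 22 mm out of its top, between the fingers. 60 g. Home: underside on the tip board, 40 mm above the base's origin.
- tall_spacer_2: the other tall spacer, the same as tall_spacer_1 in every way: 75 mm high, 38 mm outside, bore 18 mm, origin at the centre of its underside. Either one may go on either stud.
- short_spacer_1: turned wooden spacer tube, short: 30 mm high, 38 mm outside, bore 18 mm, stands upright. Origin: centre of its underside. It belongs to another stand: leave it.
- short_spacer_2: the other short spacer, the same as short_spacer_1: 30 mm high, 38 mm outside; leave it.
- glue_bottle: yellow glue bottle with a red nozzle, 47 mm across, 131 mm high, standing at the back; origin at the centre of its underside. Bystander: leave it.
- wax_tin: round wax tin, dark red with a cream lid, 68 mm across, 39 mm high, at the back right; origin at the centre of its underside. Bystander: leave it.
- carvers_mallet: wooden carver's mallet lying on its side at the right, 207 mm long, head 67 mm across and 74 mm high; origin at the middle of its underside. Bystander: leave it.
Not all that is in view belongs to the job. Leave any purple look-alike of the tall_spacer_2 alone.

How it is judged:
By the outcome, as a careful person would: the job done as asked, in the order asked, and still so for the second after the job is handed in, with the robot touching nothing.
It also fails if it takes over 125 s, if anything falls off the work surface, if the arm or the gripper's body presses on something with over 40 N, if the wrist force passes 120 N, or if a joint passes its speed limit or range.

### The arm

A 6-joint arm with a two-finger parallel gripper is mounted at the origin on a cart in front of the work surface, level with it; the furniture and walls round the work are solid. World frame = base frame: x ahead of the robot, y to its left, z up, the work surface at z = 0. Lengths are in m, angles in rad, forces in N, time in s.
With the tool pointing down it reaches from about 0.275 to 0.975 m from the base axis. Payload 8.4 kg.
Tool frame: the origin (TCP) lies between the finger pads, 19 mm behind the fingertips; this is the grasp point; x points along the fingers, y is the direction in which the jaws open and shut, and the axes are right-handed (so a half turn about x gives the same grasp; the last joint's range is limited). The gripper opens to 92 mm and grips with 3 to 60 N. Pads are 20 mm wide; open, the fingers measure 128 mm over their backs; the gripper's body (75 mm by 189 mm) begins 69 mm behind the grasp point.
Start: joints at [1.345, 0.353, 1.633, -0, 1.155, -0.002], TCP at [0.139, 0.609, 0.233] pointing down, gripper open.
Joint ranges: [-2.63, 2.63], [-0.92, 2.1], [0.06, 2.66], [-1.3, 4.44], [0, 2.69], [-3.02, 3.02]. Speed limits (rad/s): [2.22, 2.22, 2.79, 3.14, 3.14, 3.14].

### API

Orientations are given as a unit quaternion [w, x, y, z].
In Python, from plant import * gives the robot as it stands. The module is installed in compiled form; this text tells all that it offers.
- The arm moves only by the tool send_rows, never from a script. Its argument "deltas" is a list of rows, each an object with "fingers": the closure in counts, from 0 (fully open) to 255 (shut); "travel": the shift along the tool's x, y, z in m, a list of three; "angular": the turn, a rotation vector about the tool's x, y, z in degrees, a list of three. In form: [{"fingers": fingers, "travel": [dx, dy, dz], "angular": [ax, ay, az]}, ...]. A call has 1 to 8 rows; each row is the pose to reach, as a shift and turn from the pose commanded when the call began, along the tool's axes at that moment; what a row does not reach only later rows make up. A row lasts 1/12 s, in which the tool goes at most 41.7 mm and 7.16 degrees, less where a joint would pass 70% of its speed; a pose out of reach is approached as far as the arm can. A call with a gripper value outside its range is refused whole. The fingers move at their own pace and stop on an object; the grip force is fixed at half the most. Time passes only in rows, so rows that repeat a pose let the fingers close. It gives the time, the measured TCP pose, the force and the opening at its end, in the units of the state.
- observe(): the state, without advancing time (a new reading comes with each control period).
- read_camera(name): name is "side" or "top" or "wrist"; returns a dict with "frame" (384x512x3 uint8, blue, green, red), "camera_matrix" (3x3 intrinsics, pixels), "distortion" ([k1, k2, p1, p2, k3] as OpenCV has them; the pictures are not rectified), "eye" and "attitude" of the camera in the world. Camera axes: x right, y up, looking along -z (the intrinsics and any distortion apply to the point x, -y, -z); pixel columns grow to the right and rows downward; lengths in m; the calibration is good to about 2 mm. A picture is of the moment at which its call begins. There is no depth.
- finish_job(): hands the job in, once; it reports no verdict.
The state is a dict: "time_s": time; "qpos": joint angles; "joint_vel": joint speeds; "joint_torque": joint torques, N m; "position": TCP position; "tool_rot": TCP orientation; "wrist_force": force on the tool from outside, world axes, zero at the start; "ft_torque": the same for the moment, N m; "width": finger opening in m.
Only numpy, scipy, OpenCV 4.12 (cv2) and the standard library are available. Lean on these libraries where they do the work, as an engineer would, in place of code of your own. Each camera call takes 0.05 s, during which the arm holds its last target. There are 200 camera calls.

## Working session

There is one attempt and no reset: what is moved stays moved. The work goes in short steps, Python scripts to look and compute and a tool call to move; the robot and the scene stay as the last step left them, time stands still between calls to the robot, and variables do not carry over. Pictures are saved under pics/ and viewed, about 12 in all and at most 16, crops included, and the job is handed in when it is done.

Besides the shell and the picture viewer there is one more tool, called after "Call:" as name([rows], argument=value, ...), one row to a line, values as JSON. send_rows: Moves the arm, as the interface text tells. Its arguments: {"type":"object","properties":{"deltas":{"type":"array","items":{"type":"object","properties":{"fingers":{"type":"number"},"travel":{"type":"array","items":{"type":"number"}},"angular":{"type":"array","items":{"type":"number"}}}}}},"required":["deltas"]}

```bash
mkdir -p pics
cat > h.py <<'E'
from plant import *
import numpy as np, cv2
from scipy.spatial.transform import Rotation as R
def rot(q): return R.from_quat([q[1],q[2],q[3],q[0]]).as_matrix()
def att(c):
    a=np.array(c["attitude"]); return a if a.shape==(3,3) else rot(a)
def ray(c,uv):
    p=cv2.undistortPoints(np.array(uv,float).reshape(-1,1,2),np.array(c["camera_matrix"]),np.array(c["distortion"])).reshape(-1,2)
    d=np.c_[p[:,0],-p[:,1],-np.ones(len(p))]
    return np.array(c["eye"]),d@att(c).T
def onz(c,uv,z):
    e,d=ray(c,uv); return e+d*((z-e[2])/d[:,2])[:,None]
def proj(c,P):
    q=(np.array(P,float).reshape(-1,3)-np.array(c["eye"]))@att(c)
    q=q*[1,-1,-1]
    return cv2.projectPoints(q,np.zeros(3),np.zeros(3),np.array(c["camera_matrix"]),np.array(c["distortion"]))[0].reshape(-1,2)
def snap(n,f,box=None,s=1):
    c=read_camera(n); im=c["frame"]
    if box: im=im[box[1]:box[3],box[0]:box[2]]
    cv2.imwrite("pics/"+f,cv2.resize(im,None,fx=s,fy=s,interpolation=cv2.INTER_CUBIC)); return c
E
python3 - <<'E'
from h import *
import pickle
for n in ["top","side","wrist"]:
    c=snap(n,n+"0.png",s=1.5); pickle.dump(c,open(n+"0.pkl","wb")); print(n,c["eye"],c["attitude"],c["camera_matrix"],c["distortion"])
print(observe())
E
```

```text
top [ 0.43850276 -0.07192543  1.2983024 ] [-0.70445726 -0.02180971  0.03887479  0.70834529] [[368.32868972   0.         250.63405293]
 [  0.         368.32868972 189.1620518 ]
 [  0.           0.           1.        ]] [-0.0463963  0.         0.         0.         0.       ]
side [0.38437433 0.76869706 0.72921124] [-0.0896771  -0.03383239  0.43924226  0.89324108] [[390.43844206   0.         254.47893515]
 [  0.         390.43844206 195.87762109]
 [  0.           0.           1.        ]] [-0.02145641  0.          0.          0.          0.        ]
wrist [0.07064176 0.62590201 0.38415088] [ 0.77524895 -0.09839591 -0.07769442  0.61908875] [[291.52883934   0.         254.8525011 ]
 [  0.         291.52883934 191.47826523]
 [  0.           0.           1.        ]] [-0.04518764  0.          0.          0.          0.        ]
{'time_s': 0.15, 'qpos': array([ 1.34460559e+00,  3.53495148e-01,  1.63390232e+00,  4.91564231e-05,
        1.15523481e+00, -2.40660618e-03]), 'joint_vel': array([-0.00161552, -0.00312703, -0.00095829, -0.00140554,  0.00020483,
        0.001078  ]), 'joint_torque': array([-5.29654153e-05, -5.94201887e+01, -3.34468353e+01,  6.96811429e-02,
        2.05716124e-02, -3.87007981e-05]), 'position': array([0.13861387, 0.60908842, 0.23275845]), 'tool_rot': array([ 0.70262637,  0.07859826,  0.7027418 , -0.07932497]), 'wrist_force': array([-0.4604291 , -0.13144588,  0.51092358]), 'ft_torque': array([-0.02496076, -0.02315107, -0.0051506 ]), 'width': 0.09141336332789107}
```

View pics/top0.png

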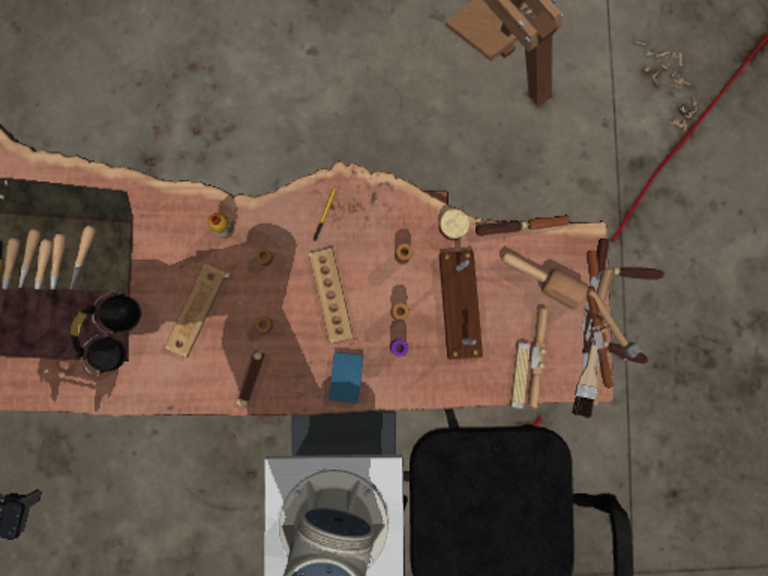

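View pics/side0.png

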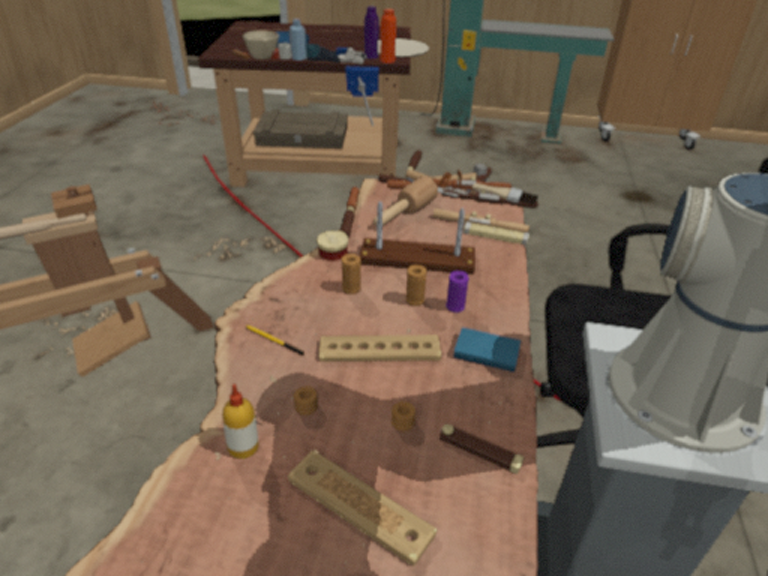

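The top view shows, in 1.5x pixels, the tip board with cork at (196,310), the blade board at (331,295), and the base with its studs at (461,303).

Things that could be taken for a tall spacer:
- brown (404,253), tall
- brown (400,311), tall
- purple (399,348), the look-alike
- brown (264,257) and (264,325), both short in the side view

I choose the two brown ones at (404,253) and (400,311), and will check them in a close crop.

Run:
```python
from h import *
import pickle
t=pickle.load(open("top0.pkl","rb")); s=pickle.load(open("side0.pkl","rb"))
im=t["frame"]; hsv=cv2.cvtColor(im,cv2.COLOR_BGR2HSV)
for n,(u,v) in dict(tip=(186,345),tip2=(208,275),blade=(320,262),blade2=(342,325),base=(461,290),bench=(290,290),benchsh=(240,300),sp=(400,318),shadowtip=(203,290)).items():
    print(n,hsv[int(v/1.5),int(u/1.5)])
cv2.imwrite("pics/ct.png",np.vstack([cv2.resize(im[140:250,250:340],None,fx=6,fy=4.5,interpolation=cv2.INTER_CUBIC)[:, :540]]))
a=cv2.resize(im[155:250,255:335],(400,475),interpolation=cv2.INTER_CUBIC)
b=cv2.resize(s["frame"][120:215,215:325],(400,475)[0:1]+(475,),interpolation=cv2.INTER_CUBIC)
cv2.imwrite("pics/c0.png",np.hstack([a,b]))
```

```text
tip [ 16 110 163]
tip2 [ 17 109  84]
blade [ 13 110 109]
blade2 [ 16 111 163]
base [ 10 156  72]
bench [  9 113 156]
benchsh [  9 107 105]
sp [ 14 156 131]
shadowtip [ 14 126 105]
```

View pics/c0.png

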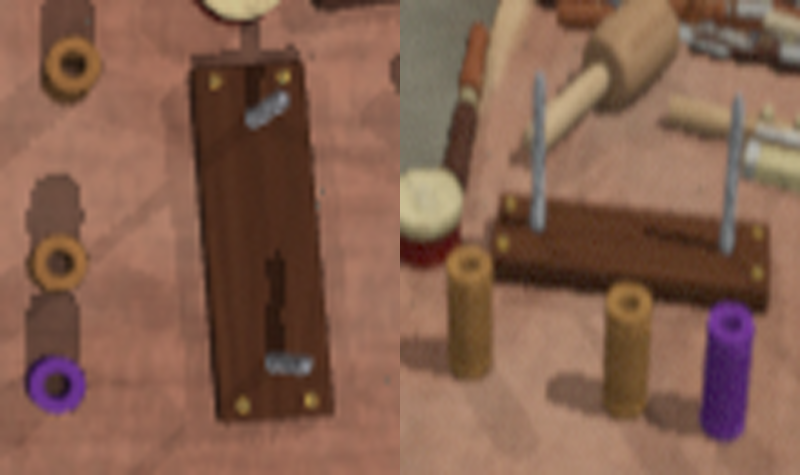

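The crop confirms two brown tall tubes and a purple look-alike nearer the robot. Stud tips are at top pixels (311.8,174.6) and (316.6,228.2), and side pixels (253.5,135) and (308,139.6).

```bash
cat >> h.py <<'E'
def tri(c1,u1,c2,u2):
    e1,d1=ray(c1,[u1]);e2,d2=ray(c2,[u2]);d1=d1[0]/np.linalg.norm(d1);d2=d2[0]/np.linalg.norm(d2)
    A=np.c_[d1,-d2];x=np.linalg.lstsq(A,e2-e1,rcond=None)[0]
    p,q=e1+x[0]*d1,e2+x[1]*d2; return (p+q)/2,np.linalg.norm(p-q)
def blob(c,box,lo,hi,open_=3):
    x0,y0,x1,y1=box
    hsv=cv2.cvtColor(c["frame"],cv2.COLOR_BGR2HSV); m=cv2.inRange(hsv,np.array(lo),np.array(hi))
    k=np.zeros_like(m);k[y0:y1,x0:x1]=m[y0:y1,x0:x1]
    if open_: k=cv2.morphologyEx(k,cv2.MORPH_OPEN,np.ones((open_,open_)))
    cs=cv2.findContours(k,cv2.RETR_EXTERNAL,cv2.CHAIN_APPROX_NONE)[0]
    return max(cs,key=cv2.contourArea)
def rectw(c,cnt,z):
    P=onz(c,cnt.reshape(-1,2),z)[:,:2]; r=cv2.minAreaRect((P*1000).astype(np.float32)); b=cv2.boxPoints(r)/1000
    e=[b[1]-b[0],b[2]-b[1]]; L=max(e,key=np.linalg.norm); 
    return np.array(r[0])/1000,sorted(r[1]),np.degrees(np.arctan2(L[1],L[0]))%180
E
python3 - <<'E'
from h import *
import pickle
t=pickle.load(open("top0.pkl","rb")); s=pickle.load(open("side0.pkl","rb"))
print("tip",rectw(t,blob(t,(105,165,158,245),(12,60,60),(25,200,255)),.016))
print("blade",rectw(t,blob(t,(200,155,240,235),(12,60,60),(25,200,255)),.014))
print("base",rectw(t,blob(t,(285,160,325,245),(0,100,20),(14,255,95)),.024))
for n,(u,v) in dict(s1=(269.3,168.5),s2=(266.8,207.5)).items():
    c=blob(t,(int(u)-9,int(v)-9,int(u)+10,int(v)+10),(11,130,60),(25,255,255),0)
    print(n,onz(t,[cv2.minEnclosingCircle(c)[0]],.075), onz(t,[(u,v)],.075))
print(tri(t,(311.8,174.6),s,(253.5,135)),tri(t,(316.6,228.2),s,(308,139.6)))
print("corners",onz(t,[(255+193/5,155+62/5),(255+300/5,155+55/5),(255+331/5,155+412/5),(255+216/5,155+420/5)],.024))
E
```

```text
tip (array([0.48870395, 0.31385138]), [66.47871398925781, 218.3878936767578], np.float32(155.41284))
blade (array([0.52493134, 0.00300064]), [57.29396057128906, 218.20050048828125], np.float32(13.198408))
base (array([ 0.50389703, -0.2969187 ]), [82.07076263427734, 254.99923706054688], np.float32(3.839315))
s1 [[ 0.61303244 -0.16392611  0.075     ]] [[ 0.61302956 -0.16493454  0.075     ]]
s2 [[ 0.48229811 -0.1541847   0.075     ]] [[ 0.48229225 -0.15518348  0.075     ]]
(array([ 0.58370781, -0.2971339 ,  0.13174734]), np.float64(0.002277125723908606)) (array([ 0.41313738, -0.30923087,  0.13000981]), np.float64(0.0009789677065262516))
corners [[ 0.62396556 -0.25416293  0.024     ]
 [ 0.62875944 -0.32977826  0.024     ]
 [ 0.37954271 -0.34613702  0.024     ]
 [ 0.37481911 -0.26607382  0.024     ]]
```

```bash
cat >> h.py <<'E'
def go(p,jaw):
    """shift/turn in tool axes to TCP p, tool down, jaw axis at angle jaw deg (mod 180)"""
    o=observe(); T=rot(o["tool_rot"]); best=None
    for j in (jaw,jaw+180):
        y=np.array([np.cos(np.radians(j)),np.sin(np.radians(j)),0]); x=np.array([0,0,-1.])
        G=np.c_[x,y,np.cross(x,y)]; rv=np.degrees(R.from_matrix(T.T@G).as_rotvec())
        print("jaw",j%360,"travel",np.round(T.T@(np.array(p)-o["position"]),4),"ang",np.round(rv,2))
    print("pos",np.round(o["position"],4),"tooly",np.round(np.degrees(np.arctan2(T[1,1],T[0,1])),2),"q",np.round(o["qpos"],2),"w",round(o["width"],4),"F",np.round(o["wrist_force"],1),"t",round(o["time_s"],2))
E
python3 - <<'E'
from h import *
go([.489-.0,.314,.2],65.4)
o=observe();c=read_camera("wrist");T=rot(o["tool_rot"]);print("cam in tool",T.T@(c["eye"]-o["position"]))
print(T.T@att(c))
E
```

```text
jaw 65.4 travel [ 0.033  -0.2099  0.4071] ang [11.78  0.    0.06]
jaw 245.4 travel [ 0.033  -0.2099  0.4071] ang [-1.6822e+02 -9.0000e-02  1.0000e-02]
pos [0.1386 0.6091 0.2328] tooly 77.18 q [ 1.34  0.35  1.63  0.    1.16 -0.  ] w 0.0914 F [-0.5 -0.1  0.5] t 0.15
cam in tool [-0.15148256  0.00119003 -0.07001575]
[[ 1.46265262e-04  2.48808623e-01 -9.68552656e-01]
 [ 9.99999828e-01 -5.87167519e-04  1.78509009e-07]
 [-5.68658245e-04 -9.68552489e-01 -2.48808666e-01]]
```

Call:
send_rows([
  {"fingers": 0, "travel": [0.033, -0.21, 0.407], "angular": [11.8, 0, 0]},
  {"fingers": 0, "travel": [0.033, -0.21, 0.407], "angular": [11.8, 0, 0]},
  {"fingers": 0, "travel": [0.033, -0.21, 0.407], "angular": [11.8, 0, 0]},
  {"fingers": 0, "travel": [0.033, -0.21, 0.407], "angular": [11.8, 0, 0]},
  {"fingers": 0, "travel": [0.033, -0.21, 0.407], "angular": [11.8, 0, 0]},
  {"fingers": 0, "travel": [0.033, -0.21, 0.407], "angular": [11.8, 0, 0]},
  {"fingers": 0, "travel": [0.033, -0.21, 0.407], "angular": [11.8, 0, 0]},
  {"fingers": 0, "travel": [0.033, -0.21, 0.407], "angular": [11.8, 0, 0]},
])

```text
time_s: 0.87
position: [0.3942, 0.3936, 0.2092]
tool_rot: [0.691, 0.151, 0.691, -0.151]
wrist_force: [0.0, 1.4, 0.1]
width: 0.0919
```

Run:
```python
from h import *
go([.489,.314,.2],65.4)
```

```text
jaw 65.4 travel [ 0.0092 -0.0329  0.1194] ang [-0.02  0.   -0.01]
jaw 245.4 travel [ 0.0092 -0.0329  0.1194] ang [ 1.7998e+02 -1.0000e-02 -0.0000e+00]
pos [0.3942 0.3936 0.2092] tooly 65.38 q [ 0.78  0.27  1.8   0.    1.06 -0.36] w 0.0919 F [0.  1.4 0.1] t 0.87
```

Call:
send_rows([
  {"fingers": 0, "travel": [0.009, -0.033, 0.119], "angular": [0, 0, 0]},
  {"fingers": 0, "travel": [0.009, -0.033, 0.119], "angular": [0, 0, 0]},
  {"fingers": 0, "travel": [0.009, -0.033, 0.119], "angular": [0, 0, 0]},
  {"fingers": 0, "travel": [0.009, -0.033, 0.119], "angular": [0, 0, 0]},
  {"fingers": 0, "travel": [0.009, -0.033, 0.119], "angular": [0, 0, 0]},
  {"fingers": 0, "travel": [0.009, -0.033, 0.119], "angular": [0, 0, 0]},
])

```text
time_s: 1.37
position: [0.487, 0.3156, 0.2001]
tool_rot: [0.69, 0.151, 0.691, -0.151]
wrist_force: [-0.1, -0.4, -0.4]
width: 0.0917
```

Run:
```python
from h import *
import pickle
c=snap("wrist","w1.png",s=1.5); pickle.dump(c,open("w1.pkl","wb"))
go([.489,.314,.2],65.4)
print(proj(c,[.489,.314,.016]))
```

```text
jaw 65.4 travel [ 0.0002 -0.001   0.0031] ang [-0.01 -0.04  0.01]
jaw 245.4 travel [ 0.0002 -0.001   0.0031] ang [1.7999e+02 2.0000e-02 6.0000e-02]
pos [0.4866 0.3161 0.2002] tooly 65.39 q [ 0.57  0.32  1.76  0.    1.06 -0.57] w 0.092 F [ 0.1  0.3 -0.4] t 1.42
[[253.44675443 180.51111833]]
```

View pics/w1.png

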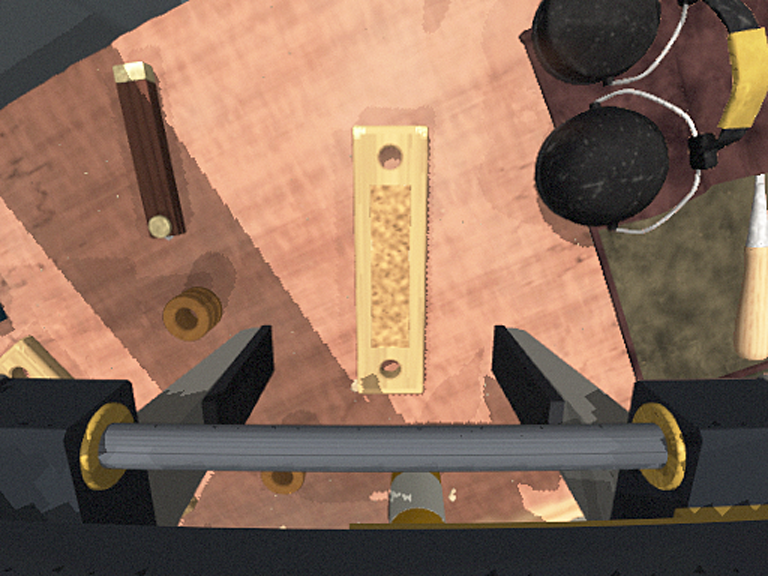

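The wrist view shows the tip board centred between the fingers, its holes at 1.5x pixels (390,156) and (390,368).

Run:
```python
from h import *
import pickle
c=pickle.load(open("w1.pkl","rb"))
r=rectw(c,blob(c,(225,75,295,270),(14,50,90),(35,255,255)),.016); print(r)
h=onz(c,np.array([(390,156),(390,367)])/1.5,.016); print(h,h.mean(0),np.linalg.norm(h[0]-h[1]),np.degrees(np.arctan2(*(h[1]-h[0])[[1,0]])))
k=onz(c,np.array([(354,126),(428,126),(424,393),(358,391)])/1.5,.016); print(k,k.mean(0))
m=(h.mean(0)+k.mean(0))/2
go([m[0],m[1],.024],65.4)
```

```text
(array([0.49119788, 0.32106085]), [60.26471710205078, 214.47991943359375], np.float32(154.25372))
[[0.41325056 0.35685606 0.016     ]
 [0.56679824 0.28719278 0.016     ]] [0.4900244  0.32202442 0.016     ] 0.16861157390629972 -24.40339157335851
[[0.38306003 0.34177538 0.016     ]
 [0.40551106 0.39077651 0.016     ]
 [0.60064497 0.3034879  0.016     ]
 [0.57562099 0.25347037 0.016     ]] [0.49120926 0.32237754 0.016     ]
jaw 65.4 travel [0.1762 0.0072 0.0012] ang [-0.01 -0.04  0.01]
jaw 245.4 travel [0.1762 0.0072 0.0012] ang [1.7999e+02 2.0000e-02 6.0000e-02]
pos [0.4866 0.3161 0.2002] tooly 65.39 q [ 0.57  0.32  1.76  0.    1.06 -0.57] w 0.092 F [ 0.1  0.3 -0.4] t 1.42
```

Call:
send_rows([
  {"fingers": 0, "travel": [0.04, 0.007, 0.001], "angular": [0, 0, 0]},
  {"fingers": 0, "travel": [0.08, 0.007, 0.001], "angular": [0, 0, 0]},
  {"fingers": 0, "travel": [0.12, 0.007, 0.001], "angular": [0, 0, 0]},
  {"fingers": 0, "travel": [0.15, 0.007, 0.001], "angular": [0, 0, 0]},
  {"fingers": 0, "travel": [0.17, 0.007, 0.001], "angular": [0, 0, 0]},
  {"fingers": 0, "travel": [0.177, 0.007, 0.001], "angular": [0, 0, 0]},
  {"fingers": 0, "travel": [0.177, 0.007, 0.001], "angular": [0, 0, 0]},
  {"fingers": 0, "travel": [0.177, 0.007, 0.001], "angular": [0, 0, 0]},
])

```text
time_s: 2.08
position: [0.491, 0.3226, 0.0241]
tool_rot: [0.691, 0.15, 0.691, -0.15]
wrist_force: [-0.5, 1.1, -0.7]
width: 0.0918
```

Call:
send_rows([
  {"fingers": 255, "travel": [0, 0, 0], "angular": [0, 0, 0]},
  {"fingers": 255, "travel": [0, 0, 0], "angular": [0, 0, 0]},
  {"fingers": 255, "travel": [0, 0, 0], "angular": [0, 0, 0]},
  {"fingers": 255, "travel": [0, 0, 0], "angular": [0, 0, 0]},
  {"fingers": 255, "travel": [0, 0, 0], "angular": [0, 0, 0]},
  {"fingers": 255, "travel": [0, 0, 0], "angular": [0, 0, 0]},
  {"fingers": 255, "travel": [0, 0, 0], "angular": [0, 0, 0]},
  {"fingers": 255, "travel": [0, 0, 0], "angular": [0, 0, 0]},
])

```text
time_s: 2.75
position: [0.4914, 0.3215, 0.0237]
tool_rot: [0.691, 0.151, 0.691, -0.151]
wrist_force: [-1.4, -0.7, 6.1]
width: 0.0557
```

Call:
send_rows([
  {"fingers": 255, "travel": [-0.04, 0, 0], "angular": [0, 0, 0]},
  {"fingers": 255, "travel": [-0.08, 0, 0], "angular": [0, 0, 0]},
  {"fingers": 255, "travel": [-0.12, 0, 0], "angular": [0, 0, 0]},
  {"fingers": 255, "travel": [-0.16, 0, 0], "angular": [0, 0, 0]},
  {"fingers": 255, "travel": [-0.2, 0, 0], "angular": [0, 0, 0]},
  {"fingers": 255, "travel": [-0.24, 0, 0], "angular": [0, 0, 0]},
  {"fingers": 255, "travel": [-0.24, 0, 0], "angular": [0, 0, 0]},
])

```text
time_s: 3.33
position: [0.4943, 0.3235, 0.2716]
tool_rot: [0.694, 0.154, 0.688, -0.148]
wrist_force: [1.3, 1.2, -1.7]
width: 0.0557
```

Run:
```python
from h import *
go([.47,-.30,.26],93.9)
```

```text
jaw 93.9 travel [ 0.0073 -0.577   0.2377] ang [-28.53   0.49  -0.47]
jaw 273.9 travel [ 0.0073 -0.577   0.2377] ang [151.47  -0.63  -0.66]
pos [0.4943 0.3235 0.2716] tooly 65.37 q [ 0.58  0.26  1.68  0.    1.19 -0.56] w 0.0557 F [ 1.3  1.2 -1.7] t 3.33
```

Run:
```python
from h import *
go([.48,-.19,.26],93.9)
```

```text
jaw 93.9 travel [ 0.0081 -0.4729  0.201 ] ang [-28.53   0.49  -0.47]
jaw 273.9 travel [ 0.0081 -0.4729  0.201 ] ang [151.47  -0.63  -0.66]
pos [0.4943 0.3235 0.2716] tooly 65.37 q [ 0.58  0.26  1.68  0.    1.19 -0.56] w 0.0557 F [ 1.3  1.2 -1.7] t 3.33
```

Call:
send_rows([
  {"fingers": 255, "travel": [0.008, -0.473, 0.201], "angular": [-28.5, 0, 0]},
  {"fingers": 255, "travel": [0.008, -0.473, 0.201], "angular": [-28.5, 0, 0]},
  {"fingers": 255, "travel": [0.008, -0.473, 0.201], "angular": [-28.5, 0, 0]},
  {"fingers": 255, "travel": [0.008, -0.473, 0.201], "angular": [-28.5, 0, 0]},
  {"fingers": 255, "travel": [0.008, -0.473, 0.201], "angular": [-28.5, 0, 0]},
  {"fingers": 255, "travel": [0.008, -0.473, 0.201], "angular": [-28.5, 0, 0]},
  {"fingers": 255, "travel": [0.008, -0.473, 0.201], "angular": [-28.5, 0, 0]},
  {"fingers": 255, "travel": [0.008, -0.473, 0.201], "angular": [-28.5, 0, 0]},
])

```text
time_s: 4.0
position: [0.4814, -0.0055, 0.2576]
tool_rot: [0.706, -0.024, 0.707, 0.024]
wrist_force: [1.1, 0.4, -1.6]
width: 0.0558
```

Run:
```python
from h import *
go([.48,-.19,.26],93.9)
```

```text
jaw 93.9 travel [-0.0024 -0.184  -0.014 ] ang [-0.01 -0.03 -0.  ]
jaw 273.9 travel [-0.0024 -0.184  -0.014 ] ang [ 1.7999e+02 -1.0000e-02  5.0000e-02]
pos [ 0.4814 -0.0055  0.2576] tooly 93.89 q [-0.01  0.1   1.9   0.    1.14 -1.65] w 0.0558 F [ 1.1  0.4 -1.6] t 4.0
```

Call:
send_rows([
  {"fingers": 255, "travel": [-0.002, -0.184, -0.014], "angular": [0, 0, 0]},
  {"fingers": 255, "travel": [-0.002, -0.184, -0.014], "angular": [0, 0, 0]},
  {"fingers": 255, "travel": [-0.002, -0.184, -0.014], "angular": [0, 0, 0]},
  {"fingers": 255, "travel": [-0.002, -0.184, -0.014], "angular": [0, 0, 0]},
  {"fingers": 255, "travel": [-0.002, -0.184, -0.014], "angular": [0, 0, 0]},
  {"fingers": 255, "travel": [-0.002, -0.184, -0.014], "angular": [0, 0, 0]},
  {"fingers": 255, "travel": [-0.002, -0.184, -0.014], "angular": [0, 0, 0]},
  {"fingers": 255, "travel": [-0.002, -0.184, -0.014], "angular": [0, 0, 0]},
])

```text
time_s: 4.67
position: [0.4803, -0.1874, 0.2596]
tool_rot: [0.706, -0.023, 0.707, 0.024]
wrist_force: [-1.4, 0.4, -1.8]
width: 0.0555
```

Run:
```python
from h import *
import pickle
c=snap("wrist","w2.png",s=1.5); pickle.dump(c,open("w2.pkl","wb"))
go([.50,-.30,.26],93.9)
for x in ([.584,-.297,.137],[.413,-.309,.137],[.584,-.297,.024],[.413,-.309,.024]): print(proj(c,x)*1.5)
```

```text
jaw 93.9 travel [-0.0003 -0.1139  0.0118] ang [ 0.01 -0.04 -0.04]
jaw 273.9 travel [-0.0003 -0.1139  0.0118] ang [-1.7999e+02  7.0000e-02 -7.0000e-02]
pos [ 0.4805 -0.1871  0.2598] tooly 93.91 q [-0.37  0.16  1.83  0.    1.15 -2.01] w 0.0558 F [ 0.1 -0.4 -1.1] t 4.72
[[216.21447659 417.67733548]]
[[189.23374234 166.81791326]]
[[259.05567283 354.64497741]]
[[245.04230425 169.18405105]]
```

View pics/w2.png

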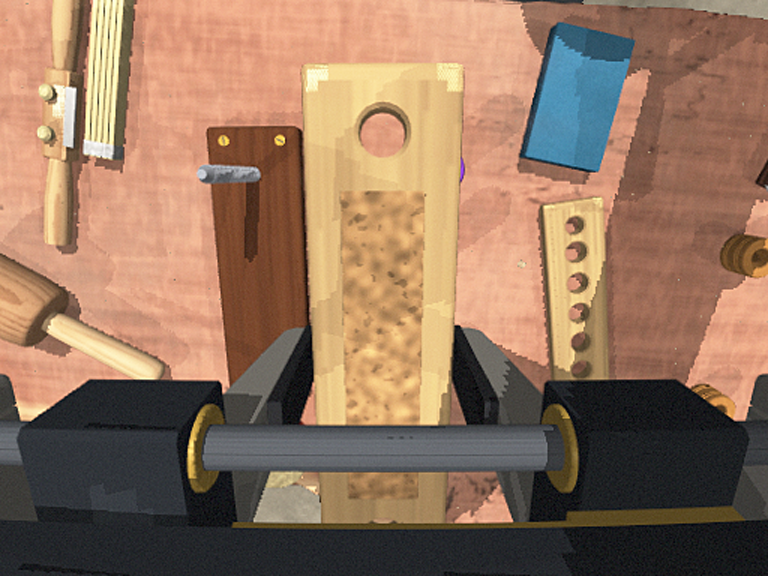

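The wrist view shows the near stud with its tip at (203,174) and foot at (256,175), the base's near edge at row 127, and the held board's hole at (384,132).

Run:
```python
from h import *
import pickle
c=pickle.load(open("w2.pkl","rb"))
o=observe();T=rot(o["tool_rot"])
print("stud tip",onz(c,[np.array((202.5,174))/1.5],.137),"foot",onz(c,[np.array((255,175))/1.5],.024))
print("base near corners",onz(c,np.array([(207.5,127),(300.5,127)])/1.5,.024), "left edge low",onz(c,[np.array((228,370))/1.5],.024))
h=onz(c,[np.array((384,129.5))/1.5],o["position"][2]-.0077); print("hole",h, (h-o["position"])@T)
k=onz(c,np.array([(302,65),(465,65)])/1.5,o["position"][2]-.0077);print((k-o["position"])@T)
```

```text
stud tip [[ 0.41681831 -0.30087907  0.137     ]] foot [[ 0.41736388 -0.30036487  0.024     ]]
base near corners [[ 0.38009626 -0.34098703  0.024     ]
 [ 0.37548693 -0.26208918  0.024     ]] left edge low [[ 0.60223896 -0.32732155  0.024     ]]
hole [[ 0.39530168 -0.19138672  0.25209231]] [[ 0.00776656  0.00155563 -0.08527186]]
[[ 0.00776187 -0.02602939 -0.10615407]
 [ 0.00780301  0.02880149 -0.10614885]]
```

Run:
```python
from h import *
go([.502,-.2965,.2],93.7)
```

```text
jaw 93.7 travel [ 0.0597 -0.1106  0.014 ] ang [ 0.21 -0.04 -0.04]
jaw 273.7 travel [ 0.0597 -0.1106  0.014 ] ang [-1.7979e+02  7.0000e-02 -7.0000e-02]
pos [ 0.4805 -0.1871  0.2598] tooly 93.91 q [-0.37  0.16  1.83  0.    1.15 -2.01] w 0.0558 F [ 0.1 -0.4 -1.1] t 4.72
```

Call:
send_rows([
  {"fingers": 255, "travel": [0.0, -0.04, 0.005], "angular": [0, 0, 0]},
  {"fingers": 255, "travel": [0.0, -0.08, 0.01], "angular": [0.2, 0, 0]},
  {"fingers": 255, "travel": [0.02, -0.111, 0.014], "angular": [0.2, 0, 0]},
  {"fingers": 255, "travel": [0.05, -0.111, 0.014], "angular": [0.2, 0, 0]},
  {"fingers": 255, "travel": [0.06, -0.111, 0.014], "angular": [0.2, 0, 0]},
  {"fingers": 255, "travel": [0.06, -0.111, 0.014], "angular": [0.2, 0, 0]},
  {"fingers": 255, "travel": [0.06, -0.111, 0.014], "angular": [0.2, 0, 0]},
  {"fingers": 255, "travel": [0.06, -0.111, 0.014], "angular": [0.2, 0, 0]},
])

```text
time_s: 5.38
position: [0.503, -0.297, 0.2017]
tool_rot: [0.707, -0.023, 0.706, 0.023]
wrist_force: [-0.5, 0.6, -1.4]
width: 0.0557
```

Run:
```python
from h import *
import pickle
c=read_camera("wrist"); s=read_camera("side"); pickle.dump((c,s),open("w3.pkl","wb"))
go([.502,-.2965,.2],93.7)
a=cv2.resize(c["frame"][0:200,180:340],(400,500),interpolation=cv2.INTER_CUBIC)
b=cv2.resize(s["frame"][90:190,230:330],(400,400),interpolation=cv2.INTER_CUBIC); b=cv2.copyMakeBorder(b,0,100,0,0,cv2.BORDER_CONSTANT)
cv2.imwrite("pics/w3.png",np.hstack([a,b]))
```

```text
jaw 93.7 travel [ 0.002   0.0011 -0.0011] ang [0.05 0.12 0.08]
jaw 273.7 travel [ 0.002   0.0011 -0.0011] ang [-1.7995e+02 -1.2000e-01  1.8000e-01]
pos [ 0.5032 -0.2975  0.202 ] tooly 93.75 q [-0.54  0.32  1.75  0.    1.06 -2.17] w 0.0558 F [-0.  -0.7 -1. ] t 5.48
```

View pics/w3.png

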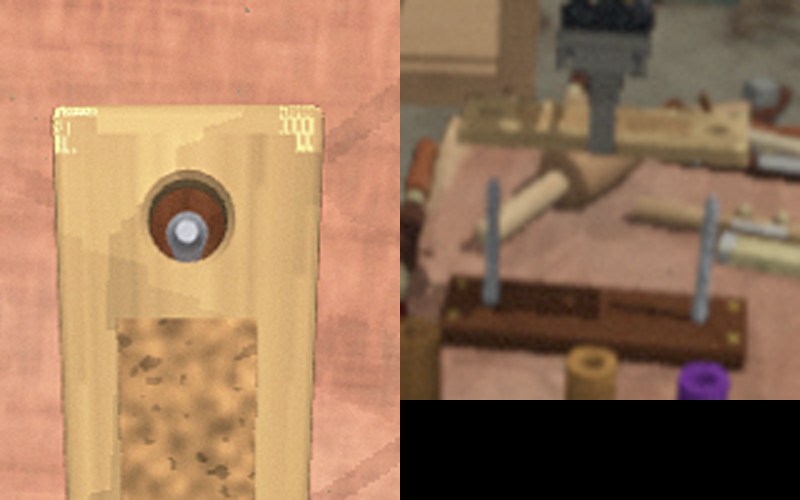

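Run:
```python
from h import *
import pickle
c,s=pickle.load(open("w3.pkl","rb")); z=.202-.0077
print("hole",onz(c,[(256.4,86)],z),"tip",onz(c,[(254.8,92.4)],.137))
print("side holes",onz(s,[(309.3,122),(256.3,120)],z),"tips",onz(s,[(308,139.2),(253.2,135.5)],.137))
```

```text
hole [[ 0.41782637 -0.30061856  0.1943    ]] tip [[ 0.41666166 -0.30157439  0.137     ]]
side holes [[ 0.41458169 -0.30078384  0.1943    ]
 [ 0.57128181 -0.27767687  0.1943    ]] tips [[ 0.41252465 -0.29918684  0.137     ]
 [ 0.58110236 -0.28438487  0.137     ]]
```

Call:
send_rows([
  {"fingers": 255, "travel": [0.0, -0.001, -0.0013], "angular": [-0.2, 0, 0]},
  {"fingers": 255, "travel": [0.015, -0.001, -0.0013], "angular": [-0.2, 0, 0]},
  {"fingers": 255, "travel": [0.03, -0.001, -0.0013], "angular": [-0.2, 0, 0]},
  {"fingers": 255, "travel": [0.04, -0.001, -0.0013], "angular": [-0.2, 0, 0]},
  {"fingers": 255, "travel": [0.05, -0.001, -0.0013], "angular": [-0.2, 0, 0]},
  {"fingers": 255, "travel": [0.06, -0.001, -0.0013], "angular": [-0.2, 0, 0]},
  {"fingers": 255, "travel": [0.06, -0.001, -0.0013], "angular": [-0.2, 0, 0]},
  {"fingers": 255, "travel": [0.06, -0.001, -0.0013], "angular": [-0.2, 0, 0]},
])

```text
time_s: 6.15
position: [0.5008, -0.2989, 0.1399]
tool_rot: [0.706, -0.024, 0.707, 0.024]
wrist_force: [-0.3, -0.8, -1.3]
width: 0.0556
```

Run:
```python
from h import *
go([.502,-.2975,.0487],93.9); o=observe(); print(o["ft_torque"])
```

```text
jaw 93.9 travel [0.0912 0.0013 0.0013] ang [-0.02 -0.04 -0.03]
jaw 273.9 travel [0.0912 0.0013 0.0013] ang [ 1.7998e+02 -5.0000e-02  7.0000e-02]
pos [ 0.5008 -0.2989  0.1399] tooly 93.88 q [-0.54  0.39  1.81 -0.    0.94 -2.18] w 0.0556 F [-0.3 -0.8 -1.3] t 6.15
[-0.01973638 -0.02239198 -0.01470042]
```

No contact force with the underside at 0.116, so both studs are in the holes. I'll lower it the rest of the way.

Call:
send_rows([
  {"fingers": 255, "travel": [0.02, 0, 0], "angular": [0, 0, 0]},
  {"fingers": 255, "travel": [0.04, 0, 0], "angular": [0, 0, 0]},
  {"fingers": 255, "travel": [0.06, 0, 0], "angular": [0, 0, 0]},
  {"fingers": 255, "travel": [0.075, 0, 0], "angular": [0, 0, 0]},
  {"fingers": 255, "travel": [0.085, 0, 0], "angular": [0, 0, 0]},
  {"fingers": 255, "travel": [0.09, 0, 0], "angular": [0, 0, 0]},
  {"fingers": 255, "travel": [0.092, 0, 0], "angular": [0, 0, 0]},
  {"fingers": 255, "travel": [0.092, 0, 0], "angular": [0, 0, 0]},
])

```text
time_s: 6.82
position: [0.5013, -0.2993, 0.0486]
tool_rot: [0.707, -0.024, 0.707, 0.024]
wrist_force: [0.2, 0.3, -2.8]
width: 0.0556
```

Run:
```python
from h import *
go([.502,-.2975,.0487],93.9); o=observe(); print(o["ft_torque"])
```

```text
jaw 93.9 travel [-0.0001  0.0017  0.0008] ang [-0.02  0.02  0.01]
jaw 273.9 travel [-0.0001  0.0017  0.0008] ang [ 1.7998e+02  2.0000e-02 -3.0000e-02]
pos [ 0.5013 -0.2993  0.0486] tooly 93.88 q [-0.54  0.52  1.85  0.    0.76 -2.18] w 0.0556 F [ 0.2  0.3 -2.8] t 6.82
[-0.02723626 -0.03022264 -0.00627639]
```

Call:
send_rows([
  {"fingers": 255, "travel": [0.001, 0, 0], "angular": [0, 0, 0]},
  {"fingers": 255, "travel": [0.001, 0, 0], "angular": [0, 0, 0]},
  {"fingers": 0, "travel": [0.001, 0, 0], "angular": [0, 0, 0]},
  {"fingers": 0, "travel": [0.001, 0, 0], "angular": [0, 0, 0]},
  {"fingers": 0, "travel": [0.001, 0, 0], "angular": [0, 0, 0]},
  {"fingers": 0, "travel": [0.001, 0, 0], "angular": [0, 0, 0]},
  {"fingers": 0, "travel": [0.001, 0, 0], "angular": [0, 0, 0]},
  {"fingers": 0, "travel": [0.001, 0, 0], "angular": [0, 0, 0]},
])

```text
time_s: 7.48
position: [0.501, -0.2991, 0.0474]
tool_rot: [0.707, -0.024, 0.707, 0.024]
wrist_force: [0.5, -0.5, -0.5]
width: 0.0913
```

Call:
send_rows([
  {"fingers": 0, "travel": [-0.03, 0, 0], "angular": [0, 0, 0]},
  {"fingers": 0, "travel": [-0.07, 0, 0], "angular": [0, 0, 0]},
  {"fingers": 0, "travel": [-0.11, 0, 0], "angular": [0, 0, 0]},
  {"fingers": 0, "travel": [-0.15, 0, 0], "angular": [0, 0, 0]},
  {"fingers": 0, "travel": [-0.18, 0, 0], "angular": [0, 0, 0]},
  {"fingers": 0, "travel": [-0.18, 0, 0], "angular": [0, 0, 0]},
  {"fingers": 0, "travel": [-0.18, 0, 0], "angular": [0, 0, 0]},
])

```text
time_s: 8.07
position: [0.5019, -0.2996, 0.2293]
tool_rot: [0.708, -0.025, 0.705, 0.023]
wrist_force: [0.2, -0.5, -0.2]
width: 0.0919
```

Run:
```python
from h import *
go([.482,-.155,.20],94)
```

```text
jaw 94 travel [ 0.029   0.1457 -0.0102] ang [-0.12  0.2   0.14]
jaw 274 travel [ 0.029   0.1457 -0.0102] ang [179.88   0.22  -0.31]
pos [ 0.5019 -0.2996  0.2293] tooly 93.88 q [-0.54  0.29  1.73 -0.    1.12 -2.18] w 0.0919 F [ 0.2 -0.5 -0.2] t 8.07
```

Call:
send_rows([
  {"fingers": 0, "travel": [0.0, 0.04, -0.003], "angular": [0, 0, 0]},
  {"fingers": 0, "travel": [0.01, 0.08, -0.006], "angular": [0, 0, 0]},
  {"fingers": 0, "travel": [0.02, 0.12, -0.01], "angular": [0, 0, 0]},
  {"fingers": 0, "travel": [0.029, 0.146, -0.01], "angular": [0, 0, 0]},
  {"fingers": 0, "travel": [0.029, 0.146, -0.01], "angular": [0, 0, 0]},
  {"fingers": 0, "travel": [0.029, 0.146, -0.01], "angular": [0, 0, 0]},
  {"fingers": 0, "travel": [0.029, 0.146, -0.01], "angular": [0, 0, 0]},
])

```text
time_s: 8.65
position: [0.481, -0.1543, 0.1976]
tool_rot: [0.706, -0.024, 0.707, 0.024]
wrist_force: [0.7, -0.5, 0.5]
width: 0.0919
```

Run:
```python
from h import *
import pickle
c=snap("wrist","w4.png",s=1.5); pickle.dump(c,open("w4.pkl","wb"))
go([.482,-.155,.20],94)
print(proj(c,[.482,-.155,.075])*1.5)
```

```text
jaw 94 travel [-0.0021 -0.0003  0.0007] ang [-0.13 -0.03  0.01]
jaw 274 travel [-0.0021 -0.0003  0.0007] ang [1.7987e+02 1.0000e-02 5.0000e-02]
pos [ 0.4813 -0.1547  0.1979] tooly 93.87 q [-0.31  0.21  1.92 -0.    1.01 -1.95] w 0.0921 F [ 0.2 -0.8  0.7] t 8.7
[[379.11135603 287.72949022]]
```

View pics/w4.png

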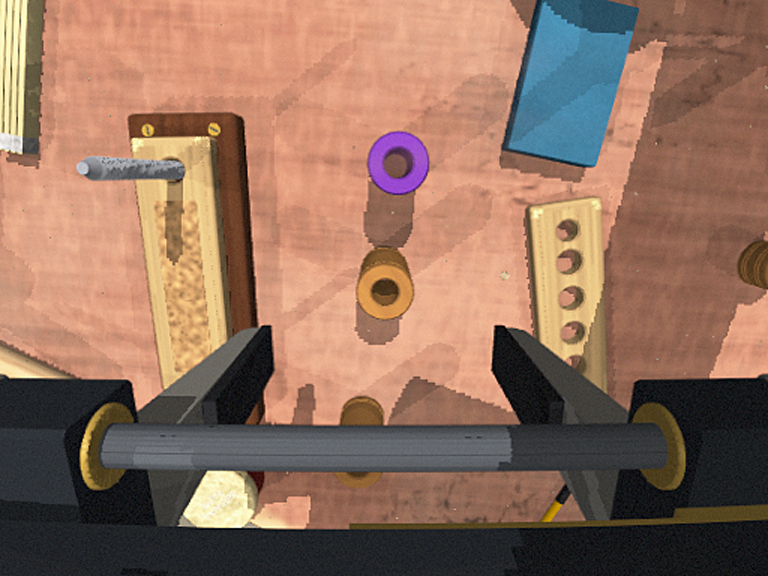

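The tip board lies flat on the base. The brown spacer's rim centre is at 1.5x pixel (385.5,291), and the purple one is clear of the fingers.

Run:
```python
from h import *
import pickle
c=pickle.load(open("w4.pkl","rb"))
p=onz(c,[np.array((385.5,290.5))/1.5],.075)[0]; print(p)
print("near stud tip",onz(c,[np.array((83,168))/1.5],.137),"board hole foot",onz(c,[np.array((175,172))/1.5],.04))
go([p[0],p[1],.063],94)
```

```text
[ 0.48356486 -0.15074371  0.075     ]
near stud tip [[ 0.41671582 -0.30134983  0.137     ]] board hole foot [[ 0.41817851 -0.30122668  0.04      ]]
jaw 94 travel [0.1349 0.0038 0.0026] ang [-0.13 -0.03  0.01]
jaw 274 travel [0.1349 0.0038 0.0026] ang [1.7987e+02 1.0000e-02 5.0000e-02]
pos [ 0.4813 -0.1547  0.1979] tooly 93.87 q [-0.31  0.21  1.92 -0.    1.01 -1.95] w 0.0921 F [ 0.2 -0.8  0.7] t 8.7
```

Call:
send_rows([
  {"fingers": 0, "travel": [0.03, 0.003, 0.002], "angular": [0, 0, 0]},
  {"fingers": 0, "travel": [0.07, 0.003, 0.002], "angular": [0, 0, 0]},
  {"fingers": 0, "travel": [0.1, 0.003, 0.002], "angular": [0, 0, 0]},
  {"fingers": 0, "travel": [0.125, 0.003, 0.002], "angular": [0, 0, 0]},
  {"fingers": 0, "travel": [0.135, 0.003, 0.002], "angular": [0, 0, 0]},
  {"fingers": 0, "travel": [0.135, 0.003, 0.002], "angular": [0, 0, 0]},
  {"fingers": 0, "travel": [0.135, 0.003, 0.002], "angular": [0, 0, 0]},
])

```text
time_s: 9.28
position: [0.4833, -0.1517, 0.0636]
tool_rot: [0.707, -0.024, 0.707, 0.024]
wrist_force: [-0.1, -0.5, -0.4]
width: 0.0919
```

Call:
send_rows([
  {"fingers": 255, "travel": [0, 0, 0], "angular": [0, 0, 0]},
  {"fingers": 255, "travel": [0, 0, 0], "angular": [0, 0, 0]},
  {"fingers": 255, "travel": [0, 0, 0], "angular": [0, 0, 0]},
  {"fingers": 255, "travel": [0, 0, 0], "angular": [0, 0, 0]},
  {"fingers": 255, "travel": [0, 0, 0], "angular": [0, 0, 0]},
  {"fingers": 255, "travel": [0, 0, 0], "angular": [0, 0, 0]},
  {"fingers": 255, "travel": [0, 0, 0], "angular": [0, 0, 0]},
  {"fingers": 255, "travel": [0, 0, 0], "angular": [0, 0, 0]},
])

```text
time_s: 9.95
position: [0.483, -0.1509, 0.0634]
tool_rot: [0.707, -0.024, 0.707, 0.024]
wrist_force: [-0.3, -0.1, 0.2]
width: 0.0406
```

Run:
```python
from h import *
go([.4167,-.3015,.235],94)
```

```text
jaw 94 travel [-0.1716 -0.1457 -0.0763] ang [-0.12  0.01  0.01]
jaw 274 travel [-0.1716 -0.1457 -0.0763] ang [ 1.7988e+02  1.0000e-02 -1.0000e-02]
pos [ 0.483  -0.1509  0.0634] tooly 93.88 q [-0.31  0.41  2.02 -0.    0.72 -1.94] w 0.0406 F [-0.3 -0.1  0.2] t 9.95
```

Call:
send_rows([
  {"fingers": 255, "travel": [0, 0, 0], "angular": [0, 0, 0]},
  {"fingers": 255, "travel": [0, 0, 0], "angular": [0, 0, 0]},
  {"fingers": 255, "travel": [0, 0, 0], "angular": [0, 0, 0]},
  {"fingers": 255, "travel": [-0.03, 0, 0], "angular": [0, 0, 0]},
  {"fingers": 255, "travel": [-0.07, 0, 0], "angular": [0, 0, 0]},
  {"fingers": 255, "travel": [-0.11, 0, 0], "angular": [0, 0, 0]},
  {"fingers": 255, "travel": [-0.15, 0, 0], "angular": [0, 0, 0]},
  {"fingers": 255, "travel": [-0.182, 0, 0], "angular": [0, 0, 0]},
])

```text
time_s: 10.62
position: [0.4831, -0.151, 0.2482]
tool_rot: [0.707, -0.024, 0.706, 0.024]
wrist_force: [1.0, -0.3, 0.1]
width: 0.039
```

Run:
```python
from h import *
go([.4167,-.3015,.245],94)
```

```text
jaw 94 travel [ 0.0032 -0.1457 -0.0765] ang [-0.12  0.09  0.04]
jaw 274 travel [ 0.0032 -0.1457 -0.0765] ang [ 1.7988e+02  6.0000e-02 -1.4000e-01]
pos [ 0.4831 -0.151   0.2482] tooly 93.88 q [-0.31  0.15  1.87 -0.    1.12 -1.94] w 0.039 F [ 1.  -0.3  0.1] t 10.62
```

Call:
send_rows([
  {"fingers": 255, "travel": [0.0, -0.035, -0.018], "angular": [0, 0, 0]},
  {"fingers": 255, "travel": [0.0, -0.07, -0.036], "angular": [0, 0, 0]},
  {"fingers": 255, "travel": [0.0, -0.105, -0.055], "angular": [0, 0, 0]},
  {"fingers": 255, "travel": [0.003, -0.146, -0.0765], "angular": [0, 0, 0]},
  {"fingers": 255, "travel": [0.003, -0.146, -0.0765], "angular": [0, 0, 0]},
  {"fingers": 255, "travel": [0.003, -0.146, -0.0765], "angular": [0, 0, 0]},
  {"fingers": 255, "travel": [0.003, -0.146, -0.0765], "angular": [0, 0, 0]},
  {"fingers": 255, "travel": [0.003, -0.146, -0.0765], "angular": [0, 0, 0]},
])

```text
time_s: 11.28
position: [0.4168, -0.3007, 0.2421]
tool_rot: [0.707, -0.024, 0.707, 0.024]
wrist_force: [0.2, 0.6, -0.3]
width: 0.0389
```

Run:
```python
from h import *
import pickle
c=read_camera("wrist"); s=read_camera("side"); pickle.dump((c,s),open("w5.pkl","wb"))
go([.4167,-.3015,.245],94)
a=cv2.resize(c["frame"][100:300,150:350],(400,400),interpolation=cv2.INTER_CUBIC)
b=cv2.resize(s["frame"][70:190,240:360],(400,400),interpolation=cv2.INTER_CUBIC)
cv2.imwrite("pics/w5.png",np.hstack([a,b]))
```

```text
jaw 94 travel [-0.0028 -0.0009 -0.0005] ang [-0.03 -0.   -0.02]
jaw 274 travel [-0.0028 -0.0009 -0.0005] ang [ 1.7997e+02 -3.0000e-02  0.0000e+00]
pos [ 0.4171 -0.3006  0.2422] tooly 93.97 q [-0.63  0.17  1.86  0.    1.11 -2.27] w 0.0393 F [ 0.3 -0.3 -0.6] t 11.38
```

View pics/w5.png

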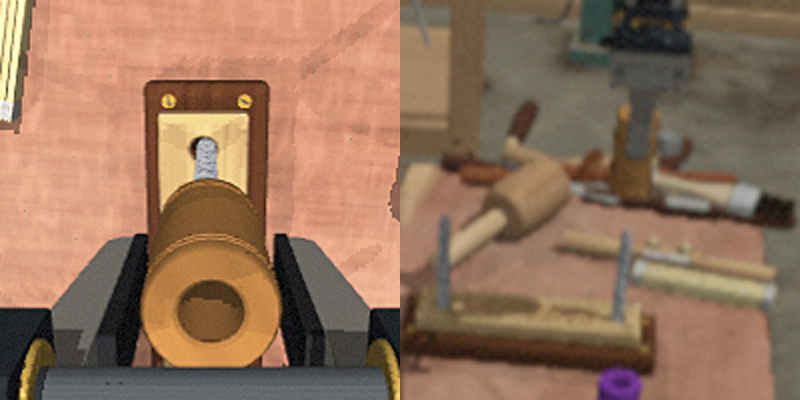

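The wrist crop shows the spacer held upright with its bore at full pixel (255.5,255). The stud's foot is at about (252.5,173), with the stud running up behind the tube.

Run:
```python
from h import *
import pickle
c,s=pickle.load(open("w5.pkl","rb")); 
print("bore",onz(c,[(255.6,255)],.2422+.0116),"outer",onz(c,[(150+210.5/2,100+304/2)],.2422+.0116),"stud foot",onz(c,[(252.3,174)],.04))
print("stud mid", onz(c,[(253.2,190)],.07))
# foot ring of tube at bottom
print("bottom", onz(c,[(150+208/2,100+180/2)],.2422-.0634))
print("side tip", onz(s,[(240+625/400*120*.0+ (626-400)*.3,70+233*.3)],.137), "tube x at axis bottom", onz(s,[(240+(633-400)*.3,70+197*.3)],.1788))
```

```text
bore [[ 0.4174526  -0.29904324  0.2538    ]] outer [[ 0.41574207 -0.29934616  0.2538    ]] stud foot [[ 0.4158269  -0.30256482  0.04      ]]
stud mid [[ 0.42852458 -0.3004497   0.07      ]]
bottom [[ 0.40116973 -0.30115879  0.1788    ]]
side tip [[ 0.41276683 -0.29470744  0.137     ]] tube x at axis bottom [[ 0.41001735 -0.28603316  0.1788    ]]
```

Call:
send_rows([
  {"fingers": 255, "travel": [0.0, -0.002, -0.0003], "angular": [0, 0, 0]},
  {"fingers": 255, "travel": [0.015, -0.002, -0.0003], "angular": [0, 0, 0]},
  {"fingers": 255, "travel": [0.03, -0.002, -0.0003], "angular": [0, 0, 0]},
  {"fingers": 255, "travel": [0.04, -0.002, -0.0003], "angular": [0, 0, 0]},
  {"fingers": 255, "travel": [0.05, -0.002, -0.0003], "angular": [0, 0, 0]},
  {"fingers": 255, "travel": [0.06, -0.002, -0.0003], "angular": [0, 0, 0]},
  {"fingers": 255, "travel": [0.06, -0.002, -0.0003], "angular": [0, 0, 0]},
  {"fingers": 255, "travel": [0.06, -0.002, -0.0003], "angular": [0, 0, 0]},
])

```text
time_s: 12.05
position: [0.4162, -0.3036, 0.1819]
tool_rot: [0.706, -0.024, 0.707, 0.024]
wrist_force: [-0.4, -1.2, -0.5]
width: 0.0385
```

Run:
```python
from h import *
go([.4167,-.3028,.1044],94); o=observe(); print(o["ft_torque"])
```

```text
jaw 94 travel [0.0775 0.0007 0.0006] ang [-0.11 -0.05 -0.04]
jaw 274 travel [0.0775 0.0007 0.0006] ang [ 1.7989e+02 -6.0000e-02  7.0000e-02]
pos [ 0.4162 -0.3036  0.1819] tooly 93.89 q [-0.63  0.24  1.92 -0.    0.98 -2.27] w 0.0385 F [-0.4 -1.2 -0.5] t 12.05
[ 0.02747443  0.00375478 -0.01677941]
```

Call:
send_rows([
  {"fingers": 255, "travel": [0.02, 0, 0], "angular": [0, 0, 0]},
  {"fingers": 255, "travel": [0.04, 0, 0], "angular": [0, 0, 0]},
  {"fingers": 255, "travel": [0.055, 0, 0], "angular": [0, 0, 0]},
  {"fingers": 255, "travel": [0.065, 0, 0], "angular": [0, 0, 0]},
  {"fingers": 255, "travel": [0.072, 0, 0], "angular": [0, 0, 0]},
  {"fingers": 255, "travel": [0.076, 0, 0], "angular": [0, 0, 0]},
  {"fingers": 255, "travel": [0.078, 0, 0], "angular": [0, 0, 0]},
  {"fingers": 255, "travel": [0.078, 0, 0], "angular": [0, 0, 0]},
])

```text
time_s: 12.72
position: [0.4165, -0.304, 0.1045]
tool_rot: [0.707, -0.024, 0.707, 0.024]
wrist_force: [0.1, 0.1, -0.3]
width: 0.0388
```

Run:
```python
from h import *
go([.4167,-.3028,.1044],94); o=observe(); print(o["ft_torque"])
```

```text
jaw 94 travel [0.0001 0.0012 0.0002] ang [-0.12  0.01  0.01]
jaw 274 travel [0.0001 0.0012 0.0002] ang [ 1.7988e+02  2.0000e-02 -2.0000e-02]
pos [ 0.4165 -0.304   0.1045] tooly 93.88 q [-0.63  0.35  1.97 -0.    0.81 -2.27] w 0.0388 F [ 0.1  0.1 -0.3] t 12.72
[ 0.02694657 -0.05206051  0.0044262 ]
```

Next: ease it down 1 mm, release, rise, and go to the other spacer.

Call:
send_rows([
  {"fingers": 255, "travel": [0.001, 0, 0], "angular": [0, 0, 0]},
  {"fingers": 255, "travel": [0.0015, 0, 0], "angular": [0, 0, 0]},
  {"fingers": 0, "travel": [0.0015, 0, 0], "angular": [0, 0, 0]},
  {"fingers": 0, "travel": [0.0015, 0, 0], "angular": [0, 0, 0]},
  {"fingers": 0, "travel": [0.0015, 0, 0], "angular": [0, 0, 0]},
  {"fingers": 0, "travel": [0.0015, 0, 0], "angular": [0, 0, 0]},
  {"fingers": 0, "travel": [0.0015, 0, 0], "angular": [0, 0, 0]},
  {"fingers": 0, "travel": [0.0015, 0, 0], "angular": [0, 0, 0]},
])

```text
time_s: 13.38
position: [0.4164, -0.3038, 0.1028]
tool_rot: [0.707, -0.024, 0.707, 0.024]
wrist_force: [-1.9, -0.2, -0.6]
width: 0.0772
```

Call:
send_rows([
  {"fingers": 0, "travel": [-0.03, 0, 0], "angular": [0, 0, 0]},
  {"fingers": 0, "travel": [-0.07, 0, 0], "angular": [0, 0, 0]},
  {"fingers": 0, "travel": [-0.11, 0, 0], "angular": [0, 0, 0]},
  {"fingers": 0, "travel": [-0.12, 0, 0], "angular": [0, 0, 0]},
  {"fingers": 0, "travel": [-0.12, 0, 0], "angular": [0, 0, 0]},
])

```text
time_s: 13.8
position: [0.418, -0.305, 0.2261]
tool_rot: [0.708, -0.025, 0.705, 0.022]
wrist_force: [0.7, -0.4, -0.6]
width: 0.0917
```

Run:
```python
from h import *
go([.61,-.164,.20],94)
```

```text
jaw 94 travel [0.0266 0.1279 0.2009] ang [-0.12  0.28  0.24]
jaw 274 travel [0.0266 0.1279 0.2009] ang [179.87   0.38  -0.44]
pos [ 0.418  -0.305   0.2261] tooly 93.87 q [-0.63  0.19  1.87 -0.    1.07 -2.27] w 0.0917 F [ 0.7 -0.4 -0.6] t 13.8
```

Call:
send_rows([
  {"fingers": 0, "travel": [0, 0.03, 0.02], "angular": [0, 0, 0]},
  {"fingers": 0, "travel": [0.0, 0.06, 0.05], "angular": [0, 0, 0]},
  {"fingers": 0, "travel": [0.023, 0.128, 0.2], "angular": [0, 0, 0]},
  {"fingers": 0, "travel": [0.023, 0.128, 0.2], "angular": [0, 0, 0]},
  {"fingers": 0, "travel": [0.023, 0.128, 0.2], "angular": [0, 0, 0]},
  {"fingers": 0, "travel": [0.023, 0.128, 0.2], "angular": [0, 0, 0]},
  {"fingers": 0, "travel": [0.023, 0.128, 0.2], "angular": [0, 0, 0]},
  {"fingers": 0, "travel": [0.023, 0.128, 0.2], "angular": [0, 0, 0]},
])

```text
time_s: 14.47
position: [0.6073, -0.1609, 0.1965]
tool_rot: [0.705, -0.024, 0.708, 0.025]
wrist_force: [-0.9, -0.4, -0.2]
width: 0.0922
```

Run:
```python
from h import *
import pickle
c=snap("wrist","w6.png",s=1.5); pickle.dump(c,open("w6.pkl","wb"))
go([.613,-.160,.063],94)
print(proj(c,[.613,-.16,.075])*1.5, proj(c,[.5815,-.292,.137])*1.5)
```

```text
jaw 94 travel [0.1341 0.0012 0.0074] ang [-0.04 -0.22 -0.06]
jaw 274 travel [0.1341 0.0012 0.0074] ang [ 1.7996e+02 -1.0000e-01  3.5000e-01]
pos [ 0.6062 -0.1618  0.1971] tooly 93.96 q [-0.26  0.39  1.66 -0.    1.09 -1.9 ] w 0.0922 F [ 0.2  0.  -1.1] t 14.52
[[380.87565061 295.88542521]] [[119.46993049 249.52233547]]
```

View pics/w6.png

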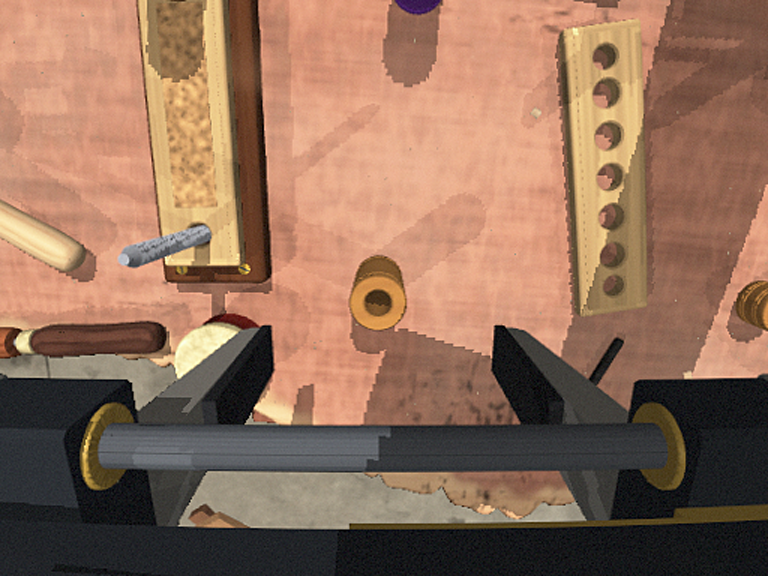

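The spacer's rim centre is at (378,301), the far stud's tip at (124,260), and the blade board's end holes at (604,56) and (613,285).

Run:
```python
from h import *
import pickle
c=pickle.load(open("w6.pkl","rb"))
p=onz(c,[np.array((378,300.5))/1.5],.075)[0]; print(p)
print("far stud tip",onz(c,[np.array((125,260))/1.5],.137),"foot",onz(c,[np.array((206,235))/1.5],.04))
h=onz(c,np.array([(604,56),(613,285)])/1.5,.014); d=h[1]-h[0]; print("blade",h,h.mean(0),np.linalg.norm(d),np.degrees(np.arctan2(d[1],d[0])))
go([p[0],p[1]-.001,.063],94)
```

```text
[ 0.61623146 -0.16164553  0.075     ]
far stud tip [[ 0.5866247  -0.28954906  0.137     ]] foot [[ 0.58662003 -0.28657626  0.04      ]]
blade [[ 0.44203345 -0.0129049   0.014     ]
 [ 0.60771839  0.02525305  0.014     ]] [0.52487592 0.00617407 0.014     ] 0.1700221371761627 12.969322942457062
jaw 94 travel [ 0.1341 -0.0017  0.0105] ang [-0.04 -0.22 -0.06]
jaw 274 travel [ 0.1341 -0.0017  0.0105] ang [ 1.7996e+02 -1.0000e-01  3.5000e-01]
pos [ 0.6062 -0.1618  0.1971] tooly 93.96 q [-0.26  0.39  1.66 -0.    1.09 -1.9 ] w 0.0922 F [ 0.2  0.  -1.1] t 14.52
```

Call:
send_rows([
  {"fingers": 0, "travel": [0.03, -0.0015, 0.009], "angular": [0, 0, 0]},
  {"fingers": 0, "travel": [0.07, -0.0015, 0.009], "angular": [0, 0, 0]},
  {"fingers": 0, "travel": [0.1, -0.0015, 0.009], "angular": [0, 0, 0]},
  {"fingers": 0, "travel": [0.125, -0.0015, 0.009], "angular": [0, 0, 0]},
  {"fingers": 0, "travel": [0.134, -0.0015, 0.009], "angular": [0, 0, 0]},
  {"fingers": 0, "travel": [0.134, -0.0015, 0.009], "angular": [0, 0, 0]},
  {"fingers": 0, "travel": [0.134, -0.0015, 0.009], "angular": [0, 0, 0]},
  {"fingers": 0, "travel": [0.134, -0.0015, 0.009], "angular": [0, 0, 0]},
])

```text
time_s: 15.18
position: [0.617, -0.1641, 0.0675]
tool_rot: [0.707, -0.024, 0.706, 0.023]
wrist_force: [0.4, 0.5, 0.3]
width: 0.0918
```

Run:
```python
from h import *
go([.6162,-.1627,.063],94)
```

```text
jaw 94 travel [ 0.0045  0.0015 -0.0007] ang [-0.15  0.12  0.05]
jaw 274 travel [ 0.0045  0.0015 -0.0007] ang [ 1.7985e+02  7.0000e-02 -1.9000e-01]
pos [ 0.617  -0.1641  0.0675] tooly 93.85 q [-0.26  0.56  1.72 -0.    0.86 -1.9 ] w 0.0918 F [0.4 0.5 0.3] t 15.18
```

Call:
send_rows([
  {"fingers": 0, "travel": [0.003, 0.0015, -0.0007], "angular": [0, 0, 0]},
  {"fingers": 0, "travel": [0.003, 0.0015, -0.0007], "angular": [0, 0, 0]},
  {"fingers": 255, "travel": [0.003, 0.0015, -0.0007], "angular": [0, 0, 0]},
  {"fingers": 255, "travel": [0.003, 0.0015, -0.0007], "angular": [0, 0, 0]},
  {"fingers": 255, "travel": [0.003, 0.0015, -0.0007], "angular": [0, 0, 0]},
  {"fingers": 255, "travel": [0.003, 0.0015, -0.0007], "angular": [0, 0, 0]},
  {"fingers": 255, "travel": [0.003, 0.0015, -0.0007], "angular": [0, 0, 0]},
  {"fingers": 255, "travel": [0.003, 0.0015, -0.0007], "angular": [0, 0, 0]},
])

```text
time_s: 15.85
position: [0.6155, -0.162, 0.0628]
tool_rot: [0.707, -0.024, 0.707, 0.024]
wrist_force: [-0.2, -1.4, -0.1]
width: 0.0538
```

Call:
send_rows([
  {"fingers": 255, "travel": [0, 0, 0], "angular": [0, 0, 0]},
  {"fingers": 255, "travel": [0, 0, 0], "angular": [0, 0, 0]},
  {"fingers": 255, "travel": [0, 0, 0], "angular": [0, 0, 0]},
  {"fingers": 255, "travel": [0, 0, 0], "angular": [0, 0, 0]},
  {"fingers": 255, "travel": [0, 0, 0], "angular": [0, 0, 0]},
  {"fingers": 255, "travel": [0, 0, 0], "angular": [0, 0, 0]},
])

```text
time_s: 16.35
position: [0.6155, -0.162, 0.0627]
tool_rot: [0.707, -0.024, 0.707, 0.024]
wrist_force: [0.3, -0.1, 0.2]
width: 0.0377
```

Call:
send_rows([
  {"fingers": 255, "travel": [-0.03, 0, 0], "angular": [0, 0, 0]},
  {"fingers": 255, "travel": [-0.07, 0, 0], "angular": [0, 0, 0]},
  {"fingers": 255, "travel": [-0.11, 0, 0], "angular": [0, 0, 0]},
  {"fingers": 255, "travel": [-0.15, 0, 0], "angular": [0, 0, 0]},
  {"fingers": 255, "travel": [-0.18, 0, 0], "angular": [0, 0, 0]},
  {"fingers": 255, "travel": [-0.18, 0, 0], "angular": [0, 0, 0]},
  {"fingers": 255, "travel": [-0.18, 0, 0], "angular": [0, 0, 0]},
])

```text
time_s: 16.93
position: [0.6164, -0.1622, 0.2447]
tool_rot: [0.708, -0.024, 0.705, 0.024]
wrist_force: [-0.1, -0.7, -0.9]
width: 0.0378
```

Run:
```python
from h import *
go([.586,-.2915,.245],94)
```

```text
jaw 94 travel [-0.0002 -0.1269 -0.0391] ang [-0.12  0.21  0.07]
jaw 274 travel [-0.0002 -0.1269 -0.0391] ang [ 1.7988e+02  1.1000e-01 -3.3000e-01]
pos [ 0.6164 -0.1622  0.2447] tooly 93.88 q [-0.26  0.36  1.6   0.    1.18 -1.9 ] w 0.0378 F [-0.1 -0.7 -0.9] t 16.93
```

Call:
send_rows([
  {"fingers": 255, "travel": [-0.003, -0.04, -0.012], "angular": [0, 0, 0]},
  {"fingers": 255, "travel": [-0.003, -0.08, -0.025], "angular": [0, 0, 0]},
  {"fingers": 255, "travel": [-0.003, -0.11, -0.035], "angular": [0, 0, 0]},
  {"fingers": 255, "travel": [-0.003, -0.127, -0.039], "angular": [0, 0, 0]},
  {"fingers": 255, "travel": [-0.003, -0.127, -0.039], "angular": [0, 0, 0]},
  {"fingers": 255, "travel": [-0.003, -0.127, -0.039], "angular": [0, 0, 0]},
  {"fingers": 255, "travel": [-0.003, -0.127, -0.039], "angular": [0, 0, 0]},
  {"fingers": 255, "travel": [-0.003, -0.127, -0.039], "angular": [0, 0, 0]},
])

```text
time_s: 17.6
position: [0.5852, -0.29, 0.2448]
tool_rot: [0.706, -0.024, 0.707, 0.025]
wrist_force: [-0.6, -0.2, -1.0]
width: 0.0379
```

Run:
```python
from h import *
import pickle
c=read_camera("wrist"); s=read_camera("side"); pickle.dump((c,s),open("w7.pkl","wb"))
go([.586,-.2912,.245],94)
a=cv2.resize(c["frame"][60:300,150:350],(400,480),interpolation=cv2.INTER_CUBIC)
b=cv2.resize(s["frame"][70:190,200:320],(400,480),interpolation=cv2.INTER_CUBIC)
cv2.imwrite("pics/w7.png",np.hstack([a,b]))
```

```text
jaw 94 travel [ 0.0004 -0.0011  0.0005] ang [-0.04 -0.03 -0.03]
jaw 274 travel [ 0.0004 -0.0011  0.0005] ang [ 1.7996e+02 -4.0000e-02  4.0000e-02]
pos [ 0.5854 -0.2901  0.2454] tooly 93.96 q [-0.46  0.39  1.56  0.    1.2  -2.1 ] w 0.0379 F [ 0.7 -0.8 -1.6] t 17.7
```

View pics/w7.png

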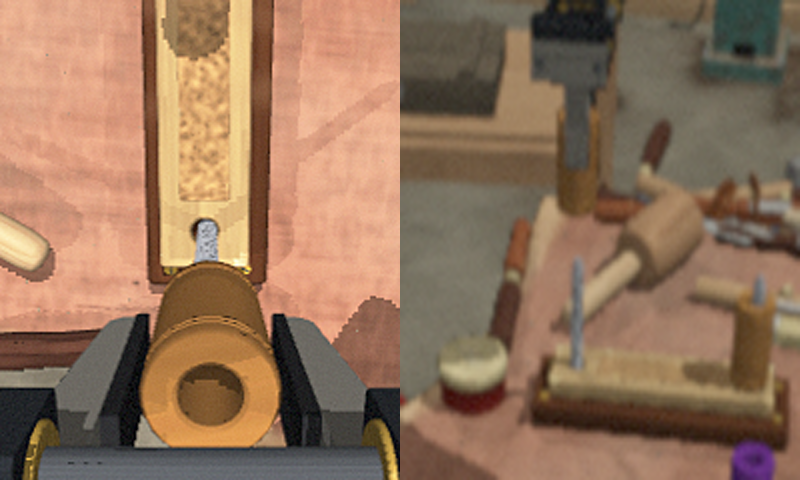

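The wrist crop shows nearly the same relation of bore (211,394) to stud foot (205,230) as on the first stud. In the side crop the near spacer is seated with its stud standing out. I'll use the same -2 mm correction.

Call:
send_rows([
  {"fingers": 255, "travel": [0.0, -0.0018, 0.0003], "angular": [0, 0, 0]},
  {"fingers": 255, "travel": [0.015, -0.0018, 0.0003], "angular": [0, 0, 0]},
  {"fingers": 255, "travel": [0.03, -0.0018, 0.0003], "angular": [0, 0, 0]},
  {"fingers": 255, "travel": [0.04, -0.0018, 0.0003], "angular": [0, 0, 0]},
  {"fingers": 255, "travel": [0.05, -0.0018, 0.0003], "angular": [0, 0, 0]},
  {"fingers": 255, "travel": [0.063, -0.0018, 0.0003], "angular": [0, 0, 0]},
  {"fingers": 255, "travel": [0.063, -0.0018, 0.0003], "angular": [0, 0, 0]},
  {"fingers": 255, "travel": [0.063, -0.0018, 0.0003], "angular": [0, 0, 0]},
])

```text
time_s: 18.37
position: [0.5852, -0.2929, 0.182]
tool_rot: [0.706, -0.024, 0.707, 0.024]
wrist_force: [-0.4, 0.2, -1.0]
width: 0.0375
```

Run:
```python
from h import *
go([.586,-.292,.1037],94); o=observe(); print(o["ft_torque"])
```

```text
jaw 94 travel [0.0783 0.0008 0.0009] ang [-0.12 -0.07 -0.04]
jaw 274 travel [0.0783 0.0008 0.0009] ang [ 1.7988e+02 -7.0000e-02  1.2000e-01]
pos [ 0.5852 -0.2929  0.182 ] tooly 93.88 q [-0.47  0.45  1.61  0.    1.08 -2.1 ] w 0.0375 F [-0.4  0.2 -1. ] t 18.37
[0.01145589 0.02679332 0.02873525]
```

Call:
send_rows([
  {"fingers": 255, "travel": [0.02, 0, 0], "angular": [0, 0, 0]},
  {"fingers": 255, "travel": [0.04, 0, 0], "angular": [0, 0, 0]},
  {"fingers": 255, "travel": [0.055, 0, 0], "angular": [0, 0, 0]},
  {"fingers": 255, "travel": [0.065, 0, 0], "angular": [0, 0, 0]},
  {"fingers": 255, "travel": [0.072, 0, 0], "angular": [0, 0, 0]},
  {"fingers": 255, "travel": [0.076, 0, 0], "angular": [0, 0, 0]},
  {"fingers": 255, "travel": [0.0785, 0, 0], "angular": [0, 0, 0]},
  {"fingers": 255, "travel": [0.0785, 0, 0], "angular": [0, 0, 0]},
])

```text
time_s: 19.03
position: [0.5858, -0.2933, 0.1045]
tool_rot: [0.707, -0.024, 0.707, 0.024]
wrist_force: [0.3, -0.9, -0.9]
width: 0.0373
```

Run:
```python
from h import *
go([.586,-.292,.1037],94); o=observe(); print(o["ft_torque"])
```

```text
jaw 94 travel [0.0008 0.0013 0.0003] ang [-0.13  0.02  0.01]
jaw 274 travel [0.0008 0.0013 0.0003] ang [ 1.7987e+02  2.0000e-02 -3.0000e-02]
pos [ 0.5858 -0.2933  0.1045] tooly 93.87 q [-0.47  0.53  1.66  0.    0.94 -2.1 ] w 0.0373 F [ 0.3 -0.9 -0.9] t 19.03
[ 0.01175284 -0.00750185 -0.02778075]
```

Call:
send_rows([
  {"fingers": 255, "travel": [0.001, 0, 0], "angular": [0, 0, 0]},
  {"fingers": 255, "travel": [0.0017, 0, 0], "angular": [0, 0, 0]},
  {"fingers": 0, "travel": [0.0017, 0, 0], "angular": [0, 0, 0]},
  {"fingers": 0, "travel": [0.0017, 0, 0], "angular": [0, 0, 0]},
  {"fingers": 0, "travel": [0.0017, 0, 0], "angular": [0, 0, 0]},
  {"fingers": 0, "travel": [0.0017, 0, 0], "angular": [0, 0, 0]},
  {"fingers": 0, "travel": [0.0017, 0, 0], "angular": [0, 0, 0]},
  {"fingers": 0, "travel": [0.0017, 0, 0], "angular": [0, 0, 0]},
])

```text
time_s: 19.7
position: [0.5856, -0.2932, 0.1027]
tool_rot: [0.707, -0.024, 0.707, 0.024]
wrist_force: [0.3, -0.9, -0.3]
width: 0.0758
```

Call:
send_rows([
  {"fingers": 0, "travel": [-0.03, 0, 0], "angular": [0, 0, 0]},
  {"fingers": 0, "travel": [-0.07, 0, 0], "angular": [0, 0, 0]},
  {"fingers": 0, "travel": [-0.11, 0, 0], "angular": [0, 0, 0]},
  {"fingers": 0, "travel": [-0.12, 0, 0], "angular": [0, 0, 0]},
  {"fingers": 0, "travel": [-0.12, 0, 0], "angular": [0, 0, 0]},
])

```text
time_s: 20.12
position: [0.5876, -0.2941, 0.2268]
tool_rot: [0.709, -0.025, 0.705, 0.023]
wrist_force: [0.6, 0.9, 0.2]
width: 0.0921
```

Run:
```python
from h import *
go([.525,.0045,.2],103)
```

```text
jaw 103 travel [ 0.0255  0.3023 -0.0424] ang [-9.12  0.33  0.23]
jaw 283 travel [ 0.0255  0.3023 -0.0424] ang [170.87   0.35  -0.49]
pos [ 0.5876 -0.2941  0.2268] tooly 93.88 q [-0.47  0.4   1.57 -0.    1.16 -2.1 ] w 0.0921 F [0.6 0.9 0.2] t 20.12
```

Call:
send_rows([
  {"fingers": 0, "travel": [0.022, 0.302, -0.042], "angular": [-9.1, 0, 0]},
  {"fingers": 0, "travel": [0.022, 0.302, -0.042], "angular": [-9.1, 0, 0]},
  {"fingers": 0, "travel": [0.022, 0.302, -0.042], "angular": [-9.1, 0, 0]},
  {"fingers": 0, "travel": [0.022, 0.302, -0.042], "angular": [-9.1, 0, 0]},
  {"fingers": 0, "travel": [0.022, 0.302, -0.042], "angular": [-9.1, 0, 0]},
  {"fingers": 0, "travel": [0.022, 0.302, -0.042], "angular": [-9.1, 0, 0]},
  {"fingers": 0, "travel": [0.022, 0.302, -0.042], "angular": [-9.1, 0, 0]},
  {"fingers": 0, "travel": [0.022, 0.302, -0.042], "angular": [-9.1, 0, 0]},
])

```text
time_s: 20.78
position: [0.5203, 0.0093, 0.1983]
tool_rot: [0.701, -0.08, 0.704, 0.081]
wrist_force: [0.2, -1.1, -0.7]
width: 0.0917
```

Call:
send_rows([
  {"fingers": 0, "travel": [0, 0.0, 0], "angular": [0, 0, 0]},
  {"fingers": 0, "travel": [0, 0, 0], "angular": [0, 0, 0]},
])

```text
time_s: 20.95
position: [0.5224, 0.0059, 0.1992]
tool_rot: [0.702, -0.081, 0.703, 0.081]
wrist_force: [-0.5, -0.1, 0.4]
width: 0.0919
```

Run:
```python
from h import *
import pickle
c=snap("wrist","w8.png",s=1.5); pickle.dump(c,open("w8.pkl","wb"))
go([.525,.0045,.022],103)
```

```text
jaw 103 travel [ 0.1776 -0.001   0.0022] ang [ 0.03 -0.08  0.01]
jaw 283 travel [ 0.1776 -0.001   0.0022] ang [-1.7997e+02 -1.0000e-02 -1.3000e-01]
pos [0.5229 0.005  0.1996] tooly 103.03 q [ 0.01  0.23  1.88 -0.    1.03 -1.79] w 0.0924 F [ 0.7 -0.5 -1.1] t 21.0
```

View pics/w8.png

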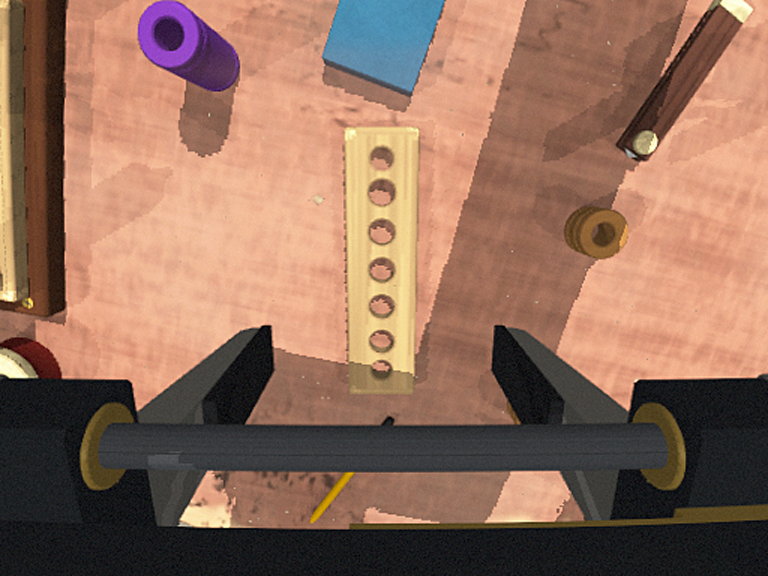

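The blade board is centred between the fingers, its end holes at (382,157) and (381,369).

Run:
```python
from h import *
import pickle
c=pickle.load(open("w8.pkl","rb"))
h=onz(c,np.array([(382,157),(381,369)])/1.5,.014); d=h[1]-h[0]; m=h.mean(0); print(m,np.linalg.norm(d),np.degrees(np.arctan2(d[1],d[0])))
go([m[0],m[1]-.001,.022],103)
```

```text
[0.52426584 0.00692433 0.014     ] 0.1702313194159132 12.848686920337158
jaw 103 travel [0.1776 0.0006 0.0018] ang [ 0.03 -0.08  0.01]
jaw 283 travel [0.1776 0.0006 0.0018] ang [-1.7997e+02 -1.0000e-02 -1.3000e-01]
pos [0.5229 0.005  0.1996] tooly 103.03 q [ 0.01  0.23  1.88 -0.    1.03 -1.79] w 0.0924 F [ 0.7 -0.5 -1.1] t 21.0
```

Call:
send_rows([
  {"fingers": 0, "travel": [0.04, 0.0006, 0.001], "angular": [0, 0, 0]},
  {"fingers": 0, "travel": [0.08, 0.0006, 0.001], "angular": [0, 0, 0]},
  {"fingers": 0, "travel": [0.12, 0.0006, 0.001], "angular": [0, 0, 0]},
  {"fingers": 0, "travel": [0.15, 0.0006, 0.001], "angular": [0, 0, 0]},
  {"fingers": 0, "travel": [0.17, 0.0006, 0.001], "angular": [0, 0, 0]},
  {"fingers": 0, "travel": [0.177, 0.0006, 0.001], "angular": [0, 0, 0]},
  {"fingers": 0, "travel": [0.177, 0.0006, 0.001], "angular": [0, 0, 0]},
  {"fingers": 0, "travel": [0.177, 0.0006, 0.001], "angular": [0, 0, 0]},
])

```text
time_s: 21.67
position: [0.5246, 0.0053, 0.0238]
tool_rot: [0.703, -0.08, 0.703, 0.079]
wrist_force: [0.7, 0.2, 0.3]
width: 0.0921
```

Call:
send_rows([
  {"fingers": 255, "travel": [0, 0, 0], "angular": [0, 0, 0]},
  {"fingers": 255, "travel": [0, 0, 0], "angular": [0, 0, 0]},
  {"fingers": 255, "travel": [0, 0, 0], "angular": [0, 0, 0]},
  {"fingers": 255, "travel": [0, 0, 0], "angular": [0, 0, 0]},
  {"fingers": 255, "travel": [0, 0, 0], "angular": [0, 0, 0]},
  {"fingers": 255, "travel": [0, 0, 0], "angular": [0, 0, 0]},
  {"fingers": 255, "travel": [0, 0, 0], "angular": [0, 0, 0]},
  {"fingers": 255, "travel": [0, 0, 0], "angular": [0, 0, 0]},
])

```text
time_s: 22.33
position: [0.5244, 0.0062, 0.024]
tool_rot: [0.703, -0.08, 0.702, 0.08]
wrist_force: [-1.2, 1.2, 6.4]
width: 0.0553
```

Call:
send_rows([
  {"fingers": 255, "travel": [-0.04, 0, 0], "angular": [0, 0, 0]},
  {"fingers": 255, "travel": [-0.08, 0, 0], "angular": [0, 0, 0]},
  {"fingers": 255, "travel": [-0.12, 0, 0], "angular": [0, 0, 0]},
  {"fingers": 255, "travel": [-0.16, 0, 0], "angular": [0, 0, 0]},
  {"fingers": 255, "travel": [-0.18, 0, 0], "angular": [0, 0, 0]},
  {"fingers": 255, "travel": [-0.18, 0, 0], "angular": [0, 0, 0]},
  {"fingers": 255, "travel": [-0.18, 0, 0], "angular": [0, 0, 0]},
])

```text
time_s: 22.92
position: [0.5245, 0.0062, 0.2043]
tool_rot: [0.703, -0.08, 0.702, 0.08]
wrist_force: [-0.3, 0.6, -1.2]
width: 0.0558
```

Run:
```python
from h import *
go([.501,-.298,.2],93.9)
```

```text
jaw 93.9 travel [ 0.0043 -0.2911 -0.0913] ang [9.08 0.13 0.02]
jaw 273.9 travel [ 0.0043 -0.2911 -0.0913] ang [-1.7092e+02 -3.0000e-02  1.9000e-01]
pos [0.5245 0.0062 0.2043] tooly 102.98 q [ 0.01  0.23  1.88 -0.    1.03 -1.79] w 0.0558 F [-0.3  0.6 -1.2] t 22.92
```

Call:
send_rows([
  {"fingers": 255, "travel": [0, -0.291, -0.091], "angular": [9.1, 0, 0]},
  {"fingers": 255, "travel": [0, -0.291, -0.091], "angular": [9.1, 0, 0]},
  {"fingers": 255, "travel": [0, -0.291, -0.091], "angular": [9.1, 0, 0]},
  {"fingers": 255, "travel": [0, -0.291, -0.091], "angular": [9.1, 0, 0]},
  {"fingers": 255, "travel": [0, -0.291, -0.091], "angular": [9.1, 0, 0]},
  {"fingers": 255, "travel": [0, -0.291, -0.091], "angular": [9.1, 0, 0]},
  {"fingers": 255, "travel": [0, -0.291, -0.091], "angular": [9.1, 0, 0]},
  {"fingers": 255, "travel": [0, -0.291, -0.091], "angular": [9.1, 0, 0]},
])

```text
time_s: 23.58
position: [0.4991, -0.3021, 0.201]
tool_rot: [0.706, -0.023, 0.708, 0.023]
wrist_force: [-0.3, 0.2, -1.3]
width: 0.0556
```

Call:
send_rows([
  {"fingers": 255, "travel": [0, 0.0, 0], "angular": [0, 0, 0]},
  {"fingers": 255, "travel": [0, 0, 0], "angular": [0, 0, 0]},
])

```text
time_s: 23.75
position: [0.4996, -0.2974, 0.2013]
tool_rot: [0.706, -0.022, 0.708, 0.024]
wrist_force: [-0.5, 0.7, -0.3]
width: 0.0554
```

Run:
```python
from h import *
import pickle
c=read_camera("wrist"); s=read_camera("side"); pickle.dump((c,s),open("w9.pkl","wb"))
go([.501,-.2985,.2],93.8)
a=cv2.resize(c["frame"][0:200,180:340],(400,500),interpolation=cv2.INTER_CUBIC)
b=cv2.resize(s["frame"][90:190,230:330],(400,400),interpolation=cv2.INTER_CUBIC); b=cv2.copyMakeBorder(b,0,100,0,0,cv2.BORDER_CONSTANT)
cv2.imwrite("pics/w9.png",np.hstack([a,b]))
```

```text
jaw 93.8 travel [ 0.0022 -0.0023  0.0006] ang [ 0.11 -0.11 -0.11]
jaw 273.8 travel [ 0.0022 -0.0023  0.0006] ang [-1.7989e+02  1.7000e-01 -1.7000e-01]
pos [ 0.5003 -0.2962  0.2022] tooly 93.91 q [-0.54  0.32  1.76  0.    1.07 -2.18] w 0.0556 F [ 0.5 -0.2 -0. ] t 23.85
```

View pics/w9.png

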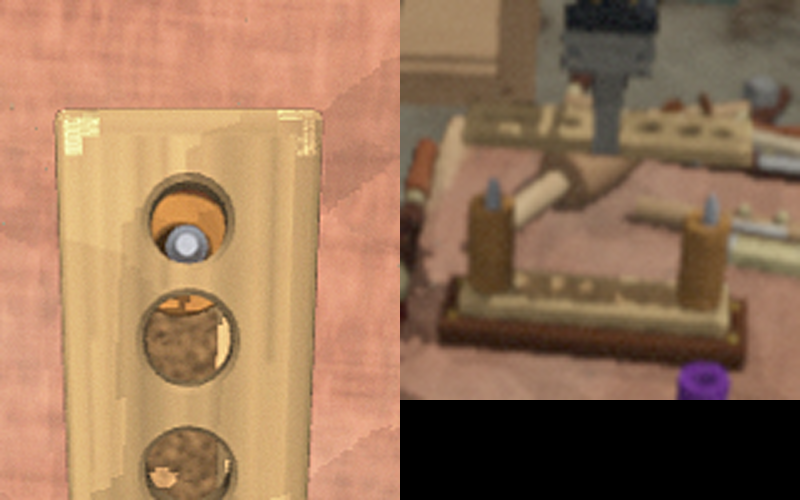

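Both spacers stand on the tip board with the studs out of their tops. In the wrist crop the board's hole centre is at (191,219) and the stud tip at (187,243).

Run:
```python
from h import *
import pickle
c,s=pickle.load(open("w9.pkl","rb")); z=.2013-.010
h=onz(c,[(180+191/2.5,219/2.5)],z);t=onz(c,[(180+187/2.5,243/2.5)],.137); print(h,t,t-h)
go([.501,-.2985,.2],93.8)
```

```text
[[ 0.41489353 -0.30095486  0.1913    ]] [[ 0.41624569 -0.30158663  0.137     ]] [[ 0.00135216 -0.00063177 -0.0543    ]]
jaw 93.8 travel [ 0.0022 -0.0023  0.0006] ang [ 0.11 -0.11 -0.11]
jaw 273.8 travel [ 0.0022 -0.0023  0.0006] ang [-1.7989e+02  1.7000e-01 -1.7000e-01]
pos [ 0.5003 -0.2962  0.2022] tooly 93.91 q [-0.54  0.32  1.76  0.    1.07 -2.18] w 0.0556 F [ 0.5 -0.2 -0. ] t 23.85
```

Call:
send_rows([
  {"fingers": 255, "travel": [0, 0, 0], "angular": [0, 0, 0]},
  {"fingers": 255, "travel": [0, 0, 0], "angular": [0, 0, 0]},
  {"fingers": 255, "travel": [0, 0, 0], "angular": [0, 0, 0]},
])

```text
time_s: 24.1
position: [0.501, -0.2968, 0.2036]
tool_rot: [0.707, -0.024, 0.707, 0.024]
wrist_force: [0.4, -0.1, -0.5]
width: 0.0553
```

Call:
send_rows([
  {"fingers": 255, "travel": [0.0, -0.0014, 0], "angular": [0, 0, 0]},
  {"fingers": 255, "travel": [0.015, -0.0014, 0], "angular": [0, 0, 0]},
  {"fingers": 255, "travel": [0.03, -0.0014, 0], "angular": [0, 0, 0]},
  {"fingers": 255, "travel": [0.038, -0.0014, 0], "angular": [0, 0, 0]},
  {"fingers": 255, "travel": [0.045, -0.0014, 0], "angular": [0, 0, 0]},
  {"fingers": 255, "travel": [0.052, -0.0014, 0], "angular": [0, 0, 0]},
  {"fingers": 255, "travel": [0.052, -0.0014, 0], "angular": [0, 0, 0]},
  {"fingers": 255, "travel": [0.052, -0.0014, 0], "angular": [0, 0, 0]},
])

```text
time_s: 24.77
position: [0.5009, -0.2992, 0.1516]
tool_rot: [0.707, -0.024, 0.707, 0.024]
wrist_force: [0.3, 0.2, -1.0]
width: 0.0555
```

Run:
```python
from h import *
go([.501,-.2985,.139],93.8); print(observe()["ft_torque"])
```

```text
jaw 93.8 travel [0.0126 0.0007 0.0002] ang [ 0.08 -0.02 -0.01]
jaw 273.8 travel [0.0126 0.0007 0.0002] ang [-1.7992e+02  1.0000e-02 -2.0000e-02]
pos [ 0.5009 -0.2992  0.1516] tooly 93.88 q [-0.54  0.38  1.8  -0.    0.97 -2.18] w 0.0555 F [ 0.3  0.2 -1. ] t 24.77
[ 0.02110496 -0.0283145  -0.02604475]
```

Call:
send_rows([
  {"fingers": 255, "travel": [0.003, 0, 0], "angular": [0, 0, 0]},
  {"fingers": 255, "travel": [0.006, 0, 0], "angular": [0, 0, 0]},
  {"fingers": 255, "travel": [0.009, 0, 0], "angular": [0, 0, 0]},
  {"fingers": 255, "travel": [0.011, 0, 0], "angular": [0, 0, 0]},
  {"fingers": 255, "travel": [0.012, 0, 0], "angular": [0, 0, 0]},
  {"fingers": 255, "travel": [0.0125, 0, 0], "angular": [0, 0, 0]},
  {"fingers": 255, "travel": [0.0125, 0, 0], "angular": [0, 0, 0]},
  {"fingers": 255, "travel": [0.0125, 0, 0], "angular": [0, 0, 0]},
])

```text
time_s: 25.43
position: [0.5009, -0.2993, 0.1391]
tool_rot: [0.707, -0.024, 0.707, 0.024]
wrist_force: [-0.5, 0.1, -1.6]
width: 0.0555
```

Run:
```python
from h import *
import pickle
go([.501,-.2985,.139],93.8); print(observe()["ft_torque"])
s=snap("side","s9.png",(220,80,350,190),5)
```

```text
jaw 93.8 travel [0.0001 0.0008 0.0001] ang [0.08 0.01 0.  ]
jaw 273.8 travel [0.0001 0.0008 0.0001] ang [-1.7992e+02 -1.0000e-02  1.0000e-02]
pos [ 0.5009 -0.2993  0.1391] tooly 93.88 q [-0.54  0.39  1.81  0.    0.94 -2.18] w 0.0555 F [-0.5  0.1 -1.6] t 25.43
[ 0.05326641  0.01740217 -0.05342285]
```

View pics/s9.png

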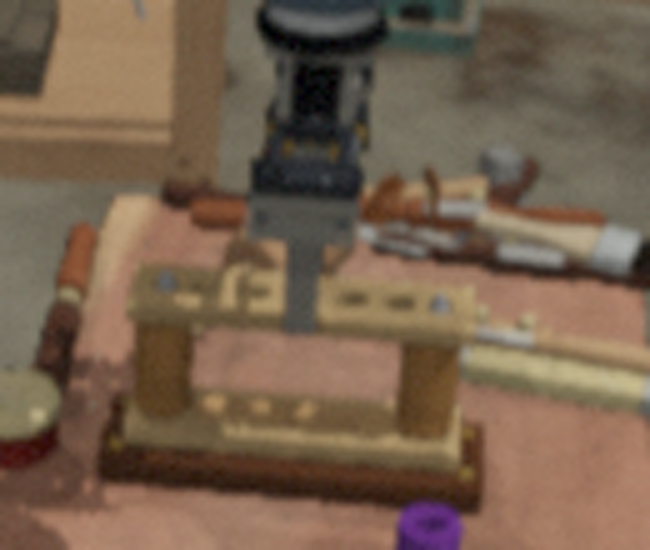

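The blade board lies on both spacers with both stud tips showing in its end holes. I'll ease it down half a millimetre, release, rise straight up and clear away.

Call:
send_rows([
  {"fingers": 255, "travel": [0.0005, 0, 0], "angular": [0, 0, 0]},
  {"fingers": 255, "travel": [0.0005, 0, 0], "angular": [0, 0, 0]},
  {"fingers": 0, "travel": [0.0005, 0, 0], "angular": [0, 0, 0]},
  {"fingers": 0, "travel": [0.0005, 0, 0], "angular": [0, 0, 0]},
  {"fingers": 0, "travel": [0.0005, 0, 0], "angular": [0, 0, 0]},
  {"fingers": 0, "travel": [0.0005, 0, 0], "angular": [0, 0, 0]},
  {"fingers": 0, "travel": [0.0005, 0, 0], "angular": [0, 0, 0]},
  {"fingers": 0, "travel": [0.0005, 0, 0], "angular": [0, 0, 0]},
])

```text
time_s: 26.15
position: [0.5009, -0.2992, 0.1385]
tool_rot: [0.707, -0.024, 0.707, 0.024]
wrist_force: [0.6, -0.3, -0.6]
width: 0.0917
```

Call:
send_rows([
  {"fingers": 0, "travel": [-0.02, 0, 0], "angular": [0, 0, 0]},
  {"fingers": 0, "travel": [-0.05, 0, 0], "angular": [0, 0, 0]},
  {"fingers": 0, "travel": [-0.09, 0, 0], "angular": [0, 0, 0]},
  {"fingers": 0, "travel": [-0.12, 0, 0], "angular": [0, 0, 0]},
  {"fingers": 0, "travel": [-0.12, 0.04, 0], "angular": [0, 0, 0]},
  {"fingers": 0, "travel": [-0.12, 0.08, 0], "angular": [0, 0, 0]},
  {"fingers": 0, "travel": [-0.12, 0.12, 0], "angular": [0, 0, 0]},
  {"fingers": 0, "travel": [-0.12, 0.16, 0], "angular": [0, 0, 0]},
])

```text
time_s: 26.82
position: [0.4896, -0.1382, 0.2588]
tool_rot: [0.707, -0.024, 0.706, 0.024]
wrist_force: [0.3, 0.7, 0.6]
width: 0.0919
```

Call:
send_rows([
  {"fingers": 0, "travel": [0, 0.08, 0], "angular": [0, 0, 0]},
  {"fingers": 0, "travel": [0, 0.12, 0], "angular": [0, 0, 0]},
  {"fingers": 0, "travel": [0, 0.15, 0], "angular": [0, 0, 0]},
  {"fingers": 0, "travel": [0, 0.15, 0], "angular": [0, 0, 0]},
  {"fingers": 0, "travel": [0, 0.15, 0], "angular": [0, 0, 0]},
  {"fingers": 0, "travel": [0, 0.15, 0], "angular": [0, 0, 0]},
])

```text
time_s: 27.32
position: [0.4798, 0.0112, 0.2587]
tool_rot: [0.707, -0.025, 0.707, 0.025]
wrist_force: [0.5, 0.5, -0.2]
width: 0.092
```

Run:
```python
from h import *
s=read_camera("side"); t=read_camera("top")
a=cv2.resize(s["frame"][90:200,200:340],(510,400),interpolation=cv2.INTER_CUBIC)
b=cv2.resize(t["frame"][130:250,250:337],(290,400),interpolation=cv2.INTER_CUBIC)
cv2.imwrite("pics/f.png",np.hstack([a,b])); print(observe()["position"],observe()["wrist_force"])
```

```text
[0.48003176 0.00959268 0.25863715] [-0.20001176 -0.76039001  0.2584279 ]
```

View pics/f.png

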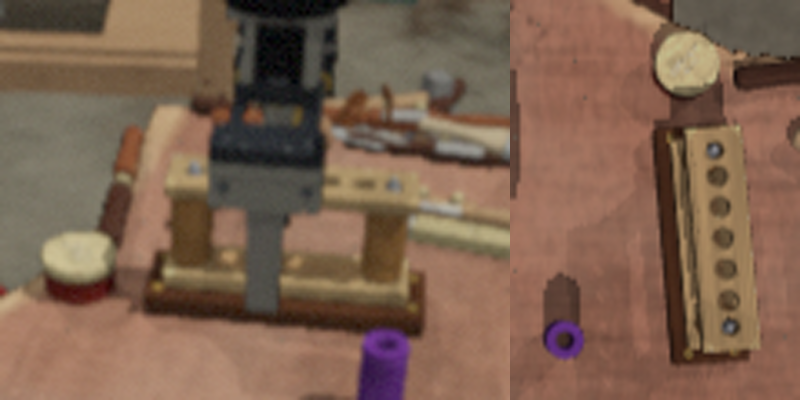

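The side and top crops show the stack upright, the blade board level on both spacers, both studs through its end holes, and the tin and the purple tube in place. I'm handing it in.

```bash
python3 -c "
from plant import *
print(finish_job())"
```

```text
the job is handed in; nothing more can be done
None
```

The chisel stand is assembled in the order asked and handed in. The robot clock stood at about 27 s, against the 125 s limit.

- **Assembly:** I lowered the tip board over both studs onto the base, put a brown tall spacer on each stud, and lowered the blade board onto the two spacers.
- **Last checks:** After release, the side and top views showed the stack upright and the blade board level, with both stud tips showing in its end holes. The gripper was clear of everything. The side view was partly blocked by the arm.
- **Forces:** The wrist force stayed under about 7 N at every reading I took.
- **Left alone:** The wax tin and the purple look-alike were where they had been in the last views. I never approached the short spacers, the glue bottle or the mallet, but I did not check them again at the end.
- **Disagreement:** The cameras differed by 2–8 mm on the stud positions. The wrist camera also read about 1.5 mm to one side. I corrected for this by comparing stud and hole in the same wrist picture, and every part went on without measurable contact force.

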